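Nest the crucibles and gauge the stack

TASK

Nest the two loose crucibles, one after the other, into the crucible standing on the steel plate, so that all three sit snugly in one upright stack. Then set the bridge gauge over the stack, lowering it gently until both its legs stand flat on the plate and its sprung foot rests on the top rim to show the stack's height. Let go and leave the gauge standing there; do not disturb the weighing bottle, the dropper bottle or the timer.

Things in the scene. Friction and masses are not known exactly. Their poses are not given: they have to be found in the camera images.
- plate: Fixed flat steel measuring plate on the bench, 80 mm along its x, 110 mm along its y, 8 mm high. Origin: centre of its underside. Its x and y axes lie along its sides.
- plate_top (a point): Centre of the plate's top face, 8 mm above the bench; axes as the plate's.
- crucible_a: White porcelain crucible (conical cup, stained) standing upright, mouth up, on the plate, within 5 mm of its centre. 36 mm high, 42 mm across the rim, 24 mm across the flat bottom, wall about 3.5 mm at the rim, 30 g. Origin: centre of its underside; z up through the mouth. Round: yaw means nothing. The base of the stack.
- crucible_b: Second crucible, same as crucible_a, standing loose on the bench, mouth up. Nested in another, it sits 14 mm higher than that one, self-centring, so 14 mm of its rim stands proud; a stack of three is 64 mm high. Either loose crucible may go in first.
- crucible_c: Third crucible, same as crucible_b, standing loose on the bench, mouth up.
- gauge: Bridge gauge standing on the bench, about 0.5 kg: an aluminium portal with two legs along its y (74 mm free between them; each leg stands on a bar 50 mm along x and 11 mm along y, overall 96 mm along y), crossbeam from 76 to 90 mm up, and on it a black ribbed grip block 24 mm along x, 34 mm along y, from 90 to 148 mm up. Origin: centre between the undersides of the legs; z up. Front and back may be swapped (symmetric but for the scale on one leg).
- gauge_grip (a point): Point to hold the gauge: on the grip block's axis, 130 mm above the gauge's origin; grip across the gauge's x (24 mm). Two tall fixed rods of a support stand (at x 0.56, y 0.15 and x 0.61, y 0.15, both about 0.6 m high) rise behind the way from plate to gauge: pass on the robot side of them, by about x 0.44, y 0.22.
- gauge_pad (a point): Centre of the underside of the gauge's sprung foot, a steel disc 62 mm across and 5 mm thick between the legs; at rest level with the undersides of the legs.
- gauge_foot (a joint): Slide of the gauge's foot, m: 0 when it is level with the undersides of the legs, grows as the foot is pushed up to 0.070. With the legs on a surface it reads the height of what the foot rests on. A light spring and its weight press it down, below 1.5 N in all.
- weighing_bottle_1: Bystander: glass weighing bottle, 37 mm across, 51 mm high. Origin: centre of its underside.
- dropper_bottle_1: Bystander: small amber dropper bottle with a red bulb, 32 mm across, 94 mm high. Origin: centre of its underside.
- timer_1: Bystander: flat white timer with three buttons, 62 x 62 x 18 mm. Origin: centre of its underside.
There are look-alikes about, which are no part of the job. Leave any blue or yellow look-alike of the crucible_b alone.

How it is judged:
On the way, in this order (a step that is already met when the one before it is completed fails the run):
1. one loose crucible is nested, and let go, in the crucible on the plate (((z of crucible_a in the frame of plate_top between -0.003 and 0.003 m and angle between crucible_a's own z axis and vertical below 0.08 rad and (horizontal distance between crucible_b and crucible_a below 0.005 m and z of crucible_b in the frame of crucible_a between 0.009 and 0.0175 m and angle between crucible_b's own z axis and vertical below 0.12 rad) and contact force between the fingers and crucible_b below 0.05 N and linear speed of crucible_b below 0.02 m/s) or (z of crucible_a in the frame of plate_top between -0.003 and 0.003 m and angle between crucible_a's own z axis and vertical below 0.08 rad and (horizontal distance between crucible_c and crucible_a below 0.005 m and z of crucible_c in the frame of crucible_a between 0.009 and 0.0175 m and angle between crucible_c's own z axis and vertical below 0.12 rad) and contact force between the fingers and crucible_c below 0.05 N and linear speed of crucible_c below 0.02 m/s))), for 0.2 s.
2. the other is nested, and let go, on top: a stack of three (z of crucible_a in the frame of plate_top between -0.003 and 0.003 m and angle between crucible_a's own z axis and vertical below 0.08 rad and (((horizontal distance between crucible_b and crucible_a below 0.005 m and z of crucible_b in the frame of crucible_a between 0.009 and 0.0175 m and angle between crucible_b's own z axis and vertical below 0.12 rad) and (horizontal distance between crucible_c and crucible_b below 0.005 m and z of crucible_c in the frame of crucible_b between 0.009 and 0.0175 m and angle between crucible_c's own z axis and vertical below 0.12 rad)) or ((horizontal distance between crucible_c and crucible_a below 0.005 m and z of crucible_c in the frame of crucible_a between 0.009 and 0.0175 m and angle between crucible_c's own z axis and vertical below 0.12 rad) and (horizontal distance between crucible_b and crucible_c below 0.005 m and z of crucible_b in the frame of crucible_c between 0.009 and 0.0175 m and angle between crucible_b's own z axis and vertical below 0.12 rad))) and contact force between the fingers and crucible_b below 0.05 N and linear speed of each of crucible_b, crucible_c below 0.02 m/s and contact force between the fingers and crucible_c below 0.05 N), for 0.2 s.
3. the gauge stands on the plate over the stack and its foot reads the stack's height (all of step 2 and z of gauge in the frame of plate_top between -0.002 and 0.002 m and angle between gauge's own z axis and vertical below 0.03 rad and horizontal distance between gauge and crucible_a below 0.012 m and value of joint gauge_foot between 0.06 and 0.067 m and linear speed of gauge below 0.01 m/s), for 0.3 s.
At the end, for the whole second after the job is handed in: Crucible_a upright on the plate (3 mm); each other within 5 mm of the axis of the one below, 9 to 17.5 mm higher, tilt under 0.12 rad; gauge upright (0.03 rad), legs on the plate (2 mm), axis within 12 mm of crucible_a's, foot reading 60 to 67 mm; all at rest and released (all of step 3); the robot touches nothing.
It fails at once if a bystander (weighing bottle, dropper bottle or timer) is moved more than 25 mm or tipped (distance of any of weighing_bottle_1, dropper_bottle_1, timer_1 from where it was at the start of the episode above 0.025 m or angle between any of weighing_bottle_1, dropper_bottle_1, timer_1's own z axis and vertical above 0.5 rad).
It fails at once if the gauge is pressed or knocked on a crucible with more than 15 N (contact force between gauge and crucible_a above 15 N or contact force between gauge and crucible_b above 15 N or contact force between gauge and crucible_c above 15 N).
It also fails if it takes over 58 s, if anything falls off the work surface, if the arm or the gripper's body presses on something with over 40 N, if the wrist force passes 120 N, or if a joint passes its speed limit or range.

ROBOT

A 7-joint arm with a two-finger parallel gripper is mounted at the origin on a cart in front of the work surface, level with it; the furniture and walls round the work are solid. World frame = base frame: x ahead of the robot, y to its left, z up, the work surface at z = 0. Lengths are in m, angles in rad, forces in N, time in s.
With the tool pointing down it reaches from about 0.4 to 0.85 m from the base axis. Payload 4.5 kg.
Tool frame: the origin (TCP) lies on the centre line of the jaws, within the pads' length; the fingertips stand 14 mm ahead of it and the grasp point (between the pads) lies 5 mm behind it (r.tcp_to_tips is the z of the fingertips in the tool frame, in m); z points along the fingers, y is the direction in which the jaws open and shut (so a half turn about z gives the same grasp; the last joint's range is limited). The gripper opens to 88 mm and grips with 3 to 60 N. Pads are 18 mm wide; open, the fingers measure 123 mm over their backs; the gripper's body (75 mm by 187 mm) begins 45 mm behind the grasp point.
Start: joints at [1.363, 0.689, -0.195, 1.565, 0.157, 0.902, -0.215], TCP at [0.15, -0.607, 0.253] pointing down, gripper open.
Joint ranges: [-3.01, 3.01], [-0.46, 2.08], [-1.47, 1.51], [0.13, 2.56], [-1, 4.14], [0.04, 2.09], [-2.66, 2.66]. Speed limits (rad/s): [2.57, 2.57, 3.14, 3.14, 3.14, 3.14, 3.14].

INTERFACE

Orientations are given as a unit quaternion [x, y, z, w].
In Python, from plant import r, viewer gives the robot as it stands.
- The arm moves only by the shell command python3 -m inch 'ROWS' [FORCE]. ROWS is JSON, a list of rows, each a list of 3 entries, a list of its own where there are three numbers: the closure, from 0 (fully open) to 1 (shut), then the shift along the tool's x, y, z in cm, then the turn about the tool's z in degrees. In form: [[fingers, [x, y, z], yaw], ...]. A call has 1 to 20 rows; each row is the pose to reach, as a shift and turn from the pose commanded when the call began, along the tool's axes at that moment; what a row does not reach only later rows make up. A row lasts 1/10 s, in which the tool goes at most 50 mm and 8.59 degrees, less where a joint would pass 70% of its speed; a pose out of reach is approached as far as the arm can. A call with a gripper value outside its range is refused whole. The fingers move at their own pace and stop on an object; FORCE is the grip in N (left out, the last holds). Time passes only in rows, so rows that repeat a pose let the fingers close. It gives the time, the measured TCP pose, the force and the opening at its end, in the units of the state.
- r.get_state(): the state, without advancing time (a new reading comes with each control period).
- viewer.snapshot(name): name is "side" or "top" or "wrist"; returns the picture (420x560x3 uint8, red, green, blue); there is no depth.
- viewer.camera_params(name): a dict with "intrinsics" (3x3 intrinsics, pixels), "world_to_cam" (4x4, takes a point from world to camera coordinates). Camera axes: x right, y up, looking along -z (the intrinsics and any distortion apply to the point x, -y, -z); pixel columns grow to the right and rows downward; lengths in m; the calibration is good to about 2 mm. A picture is of the moment at which its call begins: read the wrist's pose just before it. camera_params takes no time and is no camera call; for the wrist camera it gives the pose at the moment of the call.
- r.finish_job(): hands the job in, once; it reports no verdict.
Trained networks look in the newest picture that a camera, given by its name, has taken for a name from the list of things; names that differ only in an ending like _2 or _b are one class to them, and where a whole thing is asked for, a point or a joint stands for the part that bears it (a point fixed in the world has none). Each returns a list of dicts, best first, with "p" (0 to 1); they miss things now and then, are a little off and sometimes report something else, mostly with a low value. They report only what shows in the picture. A call takes as long as a camera call. They do not tell look-alikes from the thing itself.
- viewer.outline_of(camera, name): "pixels" (420x560 bool, what is visible of it) and "bbox" ([left, top, width, height] in pixels, round what is visible of it).
The state is a dict: "clock": time; "q": joint angles; "qd": joint speeds; "joint_torque": joint torques, N m; "tool_pos": TCP position; "eef_rot": TCP orientation; "contact_force": force on the tool from outside, world axes, zero at the start; "moment": the same for the moment, N m; "opening": opening from 0.0 (shut) to 1.0 (fully open).
Only numpy, scipy, OpenCV 4.12 (cv2) and the standard library are available. Lean on these libraries where they do the work, as an engineer would, in place of code of your own. Each camera call takes 0.05 s, during which the arm holds its last target.

## Working session

There is one attempt and no reset: what is moved stays moved. The work goes in short steps, Python scripts to look and compute and a shell command to move; the robot and the scene stay as the last step left them, time stands still between calls to the robot, and variables do not carry over. Pictures are saved under pics/ and viewed, and the job is handed in when it is done.

```bash
ls; mkdir -p pics
python3 - <<'E'
from plant import r, viewer
import cv2
print(r.get_state())
for n in ("side","top","wrist"):
    im=viewer.snapshot(n); cv2.imwrite(f"pics/{n}0.png",cv2.cvtColor(im,cv2.COLOR_RGB2BGR))
    p=viewer.camera_params(n); print(n,p["intrinsics"],p["world_to_cam"],p.keys())
E
```

```text
pics
{'clock': 0.0, 'q': array([ 1.36276928,  0.68995492, -0.19452477,  1.56633368,  0.15729857,
        0.90249318, -0.21509134]), 'qd': array([-7.72087725e-04, -1.32099022e-03, -2.26322329e-04,  2.00979524e-04,
       -1.26358693e-03,  2.58010404e-04,  4.13872395e-05]), 'joint_torque': array([ 2.68635031e-04, -5.27574742e+01, -1.26694858e+00, -1.53436428e+01,
       -5.26441529e-02,  6.60542952e-03,  1.73307062e-04]), 'tool_pos': array([ 0.14948939, -0.60624187,  0.25193117]), 'eef_rot': array([ 9.92692475e-01,  1.20668314e-01, -1.69965584e-04, -8.82340495e-04]), 'contact_force': array([0.33993784, 0.15810787, 0.45392599]), 'moment': array([-0.02887398,  0.02764592, -0.03457956]), 'opening': 1.0010485230538848}
side [[476.76464628   0.         283.08073489]
 [  0.         476.76464628 210.47053688]
 [  0.           0.           1.        ]] [[ 0.99963859  0.02233247  0.01496528 -0.4789608 ]
 [-0.02657533  0.73693064  0.67544577 -0.20953252]
 [ 0.004056   -0.67559936  0.73725779 -0.76183721]
 [ 0.          0.          0.          1.        ]] dict_keys(['intrinsics', 'world_to_cam'])
top [[499.98192342   0.         282.30995567]
 [  0.         499.98192342 207.03676614]
 [  0.           0.           1.        ]] [[-0.0224036  -0.99973501 -0.00529081  0.21852317]
 [ 0.99858031 -0.02263291  0.0482195  -0.47943884]
 [-0.04832647 -0.004203    0.99882275 -0.94926734]
 [ 0.          0.          0.          1.        ]] dict_keys(['intrinsics', 'world_to_cam'])
wrist [[377.80233501   0.         280.561688  ]
 [  0.         377.80233501 210.25645917]
 [  0.           0.           1.        ]] [[ 0.23934738 -0.97093285 -0.0014969  -0.62380829]
 [ 0.9363401   0.23122714 -0.2641992   0.03637686]
 [ 0.25686581  0.06183378  0.96446697 -0.38920681]
 [ 0.          0.          0.          1.        ]] dict_keys(['intrinsics', 'world_to_cam'])
```

View pics/side0.png

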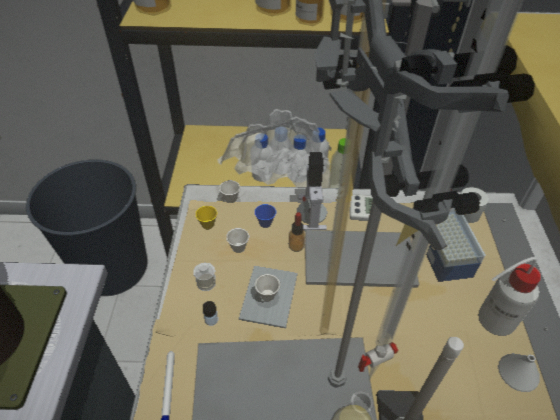

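View pics/top0.png

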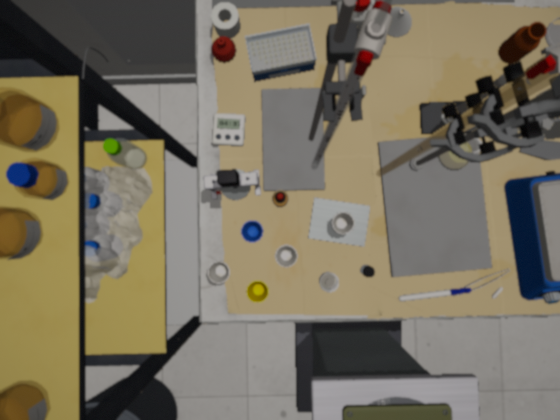

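View pics/wrist0.png

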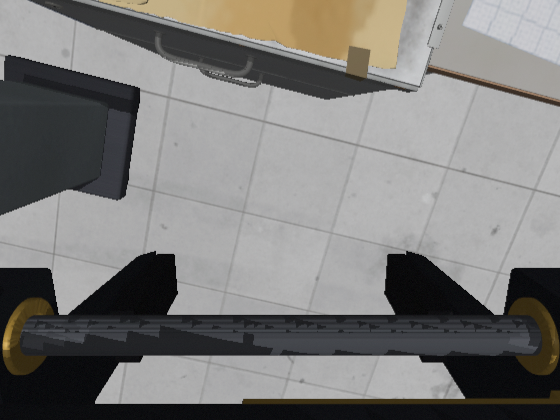

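The top view shows white crucibles at (341,225) on the plate, (286,256) and (218,272). The gauge is near (232,180), the blue look-alike at (251,231) and the yellow one at (257,291). Next I'll measure them with the networks.

```bash
cat > h.py <<'E'
from plant import r, viewer
import cv2, numpy as np
def par(c):
    p=viewer.camera_params(c); return np.array(p["intrinsics"]),np.array(p["world_to_cam"])
def proj(c,P,kp=None):
    K,T=kp or par(c); P=np.atleast_2d(P); q=P@T[:3,:3].T+T[:3,3]; q=q*[1,-1,-1]; u=q@K.T; return u[:,:2]/u[:,2:]
def back(c,uv,z,kp=None):
    K,T=kp or par(c); d=np.linalg.inv(K)@[uv[0],uv[1],1.]; d=d*[1,-1,-1]; R=T[:3,:3]; o=-R.T@T[:3,3]; d=R.T@d
    return o+d*(z-o[2])/d[2]
def snap(c,name=None,box=None,s=1):
    im=cv2.cvtColor(viewer.snapshot(c),cv2.COLOR_RGB2BGR)
    o=im
    if box: o=im[box[1]:box[3],box[0]:box[2]]
    if s!=1:o=cv2.resize(o,None,fx=s,fy=s,interpolation=cv2.INTER_CUBIC)
    if name: cv2.imwrite(f"pics/{name}.png",o)
    return im
E
python3 - <<'E'
from h import *
snap("side","side1",(150,170,420,340),2.9); snap("top","top1",(190,100,400,310),2.8)
for c in ("top","side"):
  for n,z in (("crucible_b",.018),("plate",.008),("gauge",.1),("gauge_grip",.148),("weighing_bottle_1",.025),("dropper_bottle_1",.05),("timer_1",.018)):
    for d in viewer.outline_of(c,n)[:6]:
      ys,xs=np.nonzero(d["pixels"]); 
      print(c,n,round(d["p"],2),d["bbox"],xs.mean().round(1),ys.mean().round(1),back(c,(xs.mean(),ys.mean()),z).round(4))
E
```

```text
top crucible_b 0.98 [208.3, 260.1, 23.6, 26.0] 218.4 272.2 [0.3628 0.3318 0.018 ]
top crucible_b 0.93 [238.4, 221.9, 26.4, 22.9] 251.7 231.9 [0.4379 0.2671 0.018 ]
top crucible_b 0.73 [275.9, 247.8, 25.1, 19.5] 286.0 256.0 [0.3906 0.2027 0.018 ]
top crucible_b 0.73 [245.0, 282.0, 25.1, 21.3] 257.3 291.4 [0.3248 0.2586 0.018 ]
top crucible_b 0.68 [331.0, 210.6, 25.8, 23.1] 342.8 222.9 [0.451  0.0929 0.018 ]
top crucible_b 0.65 [317.2, 270.6, 21.3, 21.6] 328.8 282.1 [0.3394 0.1227 0.018 ]
top plate 0.96 [305.2, 198.1, 66.3, 48.4] 338.2 221.9 [0.4533 0.1007 0.008 ]
top gauge 0.77 [204.6, 170.2, 54.2, 33.4] 233.3 183.8 [0.5226 0.2922 0.1   ]
top gauge_grip 0.68 [205.9, 169.6, 52.1, 29.2] 232.4 183.6 [0.5183 0.2887 0.148 ]
top gauge_grip 0.61 [219.4, 185.9, 31.8, 15.2] 235.5 192.4 [0.5036 0.284  0.148 ]
top gauge_grip 0.41 [208.6, 258.2, 25.8, 28.0] 218.7 272.4 [0.3726 0.3139 0.148 ]
top weighing_bottle_1 0.75 [318.9, 269.1, 19.0, 22.4] 328.3 281.9 [0.3407 0.1241 0.025 ]
top dropper_bottle_1 0.59 [271.9, 191.0, 15.3, 16.0] 280.0 198.5 [0.4984 0.2114 0.05  ]
top timer_1 0.77 [211.1, 111.3,
[... 335 characters left out ...]
3, 24.5] 265.3 215.1 [0.438  0.2714 0.018 ]
side crucible_b 0.6 [253.4, 272.4, 27.0, 22.9] 267.8 286.7 [0.4503 0.1065 0.018 ]
side plate 0.61 [234.5, 265.7, 64.3, 62.4] 269.4 299.2 [0.4537 0.0879 0.008 ]
side plate 0.29 [220.0, 179.4, 17.2, 22.7] 229.9 190.9 [0.3612 0.3451 0.008 ]
side gauge 0.74 [294.6, 151.9, 30.9, 79.6] 313.7 194.2 [0.5269 0.2512 0.1   ]
side gauge_grip 0.74 [299.5, 154.6, 28.4, 76.8] 313.6 194.5 [0.5228 0.2033 0.148 ]
side weighing_bottle_1 0.95 [194.2, 263.8, 20.8, 28.7] 204.9 276.2 [0.341  0.1197 0.025 ]
side dropper_bottle_1 0.6 [288.2, 209.2, 17.2, 44.1] 297.0 234.1 [0.499  0.1989 0.05  ]
side timer_1 0.72 [348.1, 196.8, 24.7, 23.0] 360.3 206.9 [0.6259 0.3001 0.018 ]
```

View pics/side1.png

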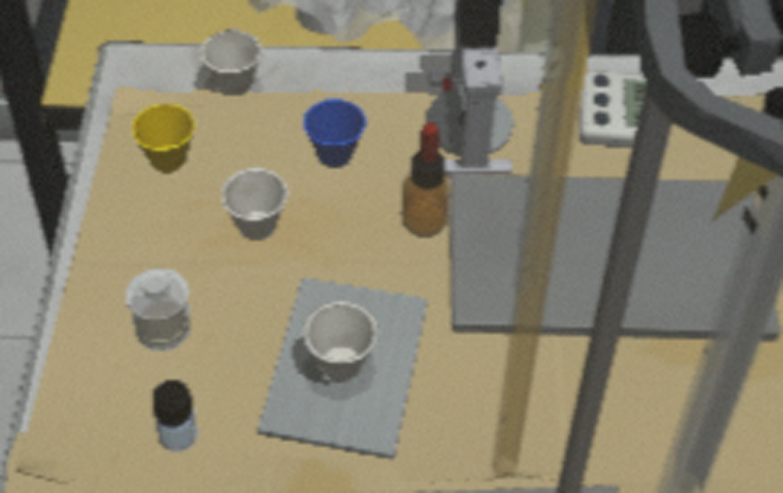

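View pics/top1.png

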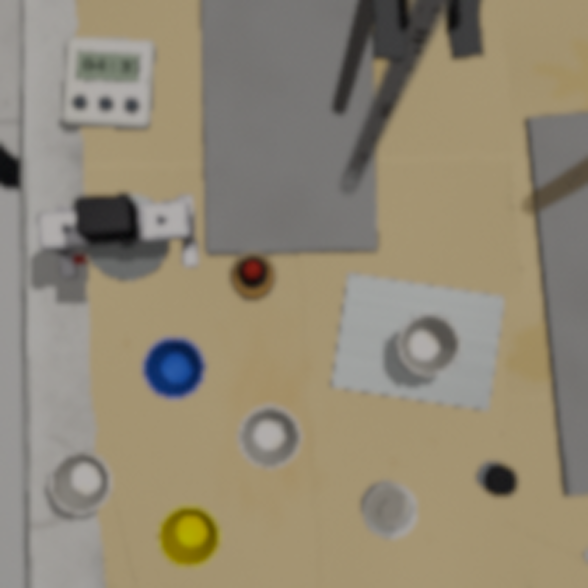

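Loose white crucibles are at top (286,256) and (218,272). The blue and yellow ones are the look-alikes, and the glass weighing bottle is at (329,282). Next I need the obstacles on the way from the start pose.

Run:
```python
from h import *
for c in ("top","side"):
    K,T=par(c); print(c,-T[:3,:3].T@T[:3,3])
a=cv2.imread("pics/top0.png")[0:330,300:560]; cv2.imwrite("pics/top2.png",cv2.resize(a,None,fx=1.8,fy=1.8,interpolation=2))
a=cv2.imread("pics/side0.png")[0:420,280:560]; cv2.imwrite("pics/side2.png",cv2.resize(a,None,fx=1.42,fy=1.42,interpolation=2))
for p in [(.56,.15),(.61,.15)]:
  for z in (0,.2,.4,.6): print(p,z,proj("top",(*p,z)).round(),proj("side",(*p,z)).round())
```

```text
top [0.43777915 0.20362439 0.97242429]
side [ 0.47630931 -0.34958941  0.71036606]
(0.56, 0.15) 0 [[311. 168.]] [[330. 274.]]
(0.56, 0.15) 0.2 [[318. 152.]] [[341. 196.]]
(0.56, 0.15) 0.4 [[329. 124.]] [[359.  79.]]
(0.56, 0.15) 0.6 [[352.  68.]] [[ 389. -121.]]
(0.61, 0.15) 0 [[310. 143.]] [[357. 274.]]
(0.61, 0.15) 0.2 [[317. 120.]] [[375. 197.]]
(0.61, 0.15) 0.4 [[328.  82.]] [[401.  80.]]
(0.61, 0.15) 0.6 [[350.   3.]] [[ 446. -120.]]
```

View pics/top2.png

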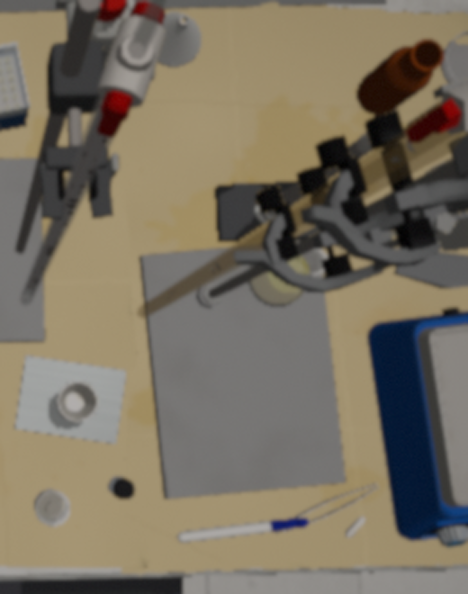

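View pics/side2.png

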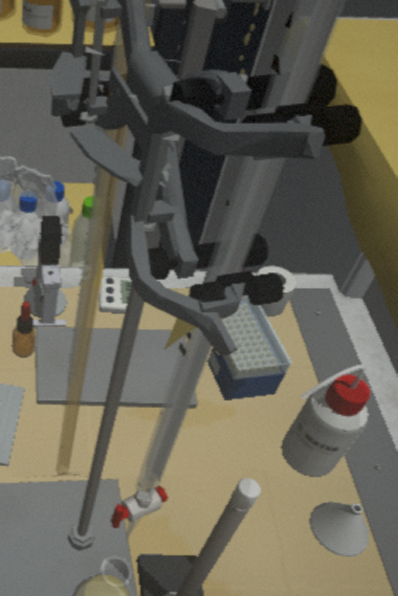

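Run:
```python
from h import *
for n,uv,z in (("rodbase",(337,381),0),("tube foot",(326,335),0),("tubefoot.1",(326,335),.1),("burette tip",(378,358),0),("burette tip.1",(378,358),.1)): print(n,back("side",uv,z).round(3))
for n,uv in (("tubeend",(381,174)),("rodend",(414,163)),("clampleft",(440,140)),("hp",(507,180)),("hpnear",(523,297)),("clampnear",(482,160))):
  print(n,[back("top",uv,z).round(3)[:2].tolist() for z in (0,.1,.2,.4,.5)])
```

```text
rodbase [ 0.562 -0.048  0.   ]
tube foot [0.549 0.028 0.   ]
tubefoot.1 [ 0.538 -0.025  0.1  ]
burette tip [ 0.629 -0.009  0.   ]
burette tip.1 [ 0.608 -0.057  0.1  ]
tubeend [[0.545, 0.014], [0.534, 0.033], [0.523, 0.053], [0.501, 0.092], [0.49, 0.111]]
rodend [[0.565, -0.051], [0.552, -0.025], [0.539, 0.001], [0.513, 0.054], [0.5, 0.08]]
clampleft [[0.609, -0.104], [0.592, -0.072], [0.574, -0.04], [0.539, 0.023], [0.521, 0.054]]
hp [[0.528, -0.231], [0.518, -0.186], [0.509, -0.142], [0.491, -0.052], [0.481, -0.008]]
hpnear [[0.301, -0.252], [0.315, -0.205], [0.329, -0.158], [0.357, -0.064], [0.371, -0.018]]
clampnear [[0.568, -0.184], [0.555, -0.144], [0.541, -0.104], [0.514, -0.025], [0.501, 0.015]]
```

```bash
python3 -m inch '[[0,[0,0,-6],0],[0,[5,-4,-7],0],[0,[9,-8,-7],0],[0,[13,-12,-7],0],[0,[17,-16,-7],0],[0,[20.5,-20,-7],0],[0,[23.5,-24,-7],0],[0,[26.5,-28,-7],0],[0,[28.5,-31,-7],0],[0,[30.5,-34,-7],0],[0,[32.5,-37,-7],0],[0,[34.5,-40,-7],0],[0,[36.5,-43,-7],0],[0,[37.9,-44.9,-7],0],[0,[37.9,-44.9,-7],0]]'
```

```text
clock: 2.45
tool_pos: [0.4116, -0.0767, 0.3231]
eef_rot: [0.992, 0.124, 0.001, -0.001]
contact_force: [0.3, 0.5, -0.3]
opening: 1.002
```

```bash
python3 -m inch '[[0,[0.7,-5,0],0],[0,[1.4,-10,0],0],[0,[2,-14,2],0],[0,[2.7,-19,4],0],[0,[3.3,-24,6],0],[0,[3.8,-27.5,7],0],[0,[3.8,-27.5,7],0]]'
python3 - <<'E'
from h import *
s=r.get_state();print(s["tool_pos"],s["eef_rot"])
kp=par("wrist"); print(-kp[1][:3,:3].T@kp[1][:3,3])
snap("wrist","w1")
for d in viewer.outline_of("wrist","crucible_b"):
  ys,xs=np.nonzero(d["pixels"]); b=d["bbox"]; print(round(d["p"],2),b,back("wrist",(xs.mean(),ys.mean()),.018,kp).round(4))
E
```

```text
clock: 3.15
tool_pos: [0.3801, 0.2015, 0.2517]
eef_rot: [0.992, 0.125, -0.0, -0.002]
contact_force: [-0.7, -1.6, -0.2]
opening: 1.003
[0.38008521 0.20154581 0.25171905] [ 9.92094827e-01  1.25479877e-01 -2.60995053e-04 -1.60844805e-03]
[0.4456819  0.21832697 0.38366631]
0.89 [207.1, 77.0, 42.8, 49.7] [0.438  0.2687 0.018 ]
0.73 [184.9, 199.6, 48.1, 40.0] [0.3199 0.2605 0.018 ]
0.69 [393.4, 113.9, 49.4, 49.3] [0.4501 0.0871 0.018 ]
0.67 [116.4, 142.9, 52.0, 39.7] [0.3597 0.3357 0.018 ]
0.64 [258.5, 150.6, 48.6, 44.0] [0.3874 0.2029 0.018 ]
```

View pics/w1.png

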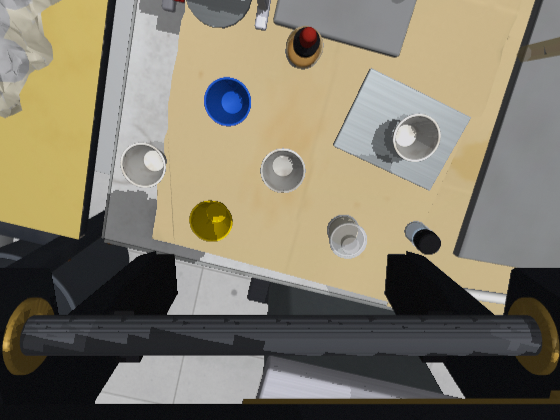

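Wrist view: B is at (282,170), C at (143,165) and A on the plate at (416,137). Blue is at (227,101) and yellow at (211,220). I'll fit the cone model to each outline for precision.

```bash
cat >> h.py <<'E'
from scipy.optimize import minimize
def hull(c,x,y,z0,kp,S=4,parts=((.012,0),(.021,.036))):
    t=np.linspace(0,2*np.pi,40,endpoint=False)
    P=np.vstack([np.c_[x+R*np.cos(t),y+R*np.sin(t),np.full(40,z0+h)] for R,h in parts])
    return cv2.convexHull((proj(c,P,kp)).astype(np.float32))
def fitcup(c,mask,xy,z0,kp,parts=((.012,0),(.021,.036))):
    m=mask.astype(np.float32)
    def f(p):
        h=hull(c,p[0],p[1],z0,kp,parts=parts); a=np.zeros((420,560),np.uint8)
        cv2.fillPoly(a,[np.round((h)*16).astype(np.int32)],255,cv2.LINE_AA,4)
        a=a/255.; return -np.minimum(a,m).sum()/np.maximum(a,m).sum()
    b=minimize(f,xy,method="Nelder-Mead",options=dict(initial_simplex=np.array([xy,xy+np.array([.004,0]),xy+np.array([0,.004])]),xatol=1e-5,fatol=1e-5))
    return b.x,-b.fun
E
python3 - <<'E'
from h import *
G={"A":((.451,.09),.008),"B":((.389,.203),0),"C":((.362,.333),0)}
for c in ("wrist","top","side"):
  kp=par(c); im=snap(c); D=viewer.outline_of(c,"crucible_b"); big=cv2.resize(im,None,fx=4,fy=4,interpolation=2)
  for k,(g,z0) in G.items():
    u=proj(c,(*g,z0+.018),kp)[0]
    best=min(D,key=lambda d:np.hypot(*(np.array(np.nonzero(d["pixels"])[::-1]).mean(1)-u)))
    x,i=fitcup(c,best["pixels"],np.array(g),z0,kp); print(c,k,x.round(4),round(i,3))
    t=np.linspace(0,2*np.pi,60)
    for R,h in ((.012,0),(.021,.036)):
      e=proj(c,np.c_[x[0]+R*np.cos(t),x[1]+R*np.sin(t),np.full(60,z0+h)],kp); cv2.polylines(big,[np.round((e+.5)*4-.5).astype(np.int32)],True,(0,0,255),1)
  lo=proj(c,[(.362,.333,0),(.389,.203,0),(.451,.09,0)],kp); a=(lo.min(0)-35).astype(int);b=(lo.max(0)+35).astype(int); a=np.maximum(a,0)
  o=big[a[1]*4:b[1]*4,a[0]*4:b[0]*4]; s=min(800/o.shape[1],600/o.shape[0],1); cv2.imwrite(f"pics/fit_{c}.png",cv2.resize(o,None,fx=s,fy=s,interpolation=3))
E
```

```text
wrist A [0.4499 0.0967] 0.93
wrist B [0.3899 0.2034] 0.96
wrist C [0.363  0.3302] 0.961
top A [0.4505 0.0953] 0.834
top B [0.389 0.203] 0.0
top C [0.3647 0.3312] 0.471
side A [0.4503 0.0944] 0.883
side B [0.3911 0.202 ] 0.857
side C [0.363 0.331] 0.797
```

View pics/fit_wrist.png

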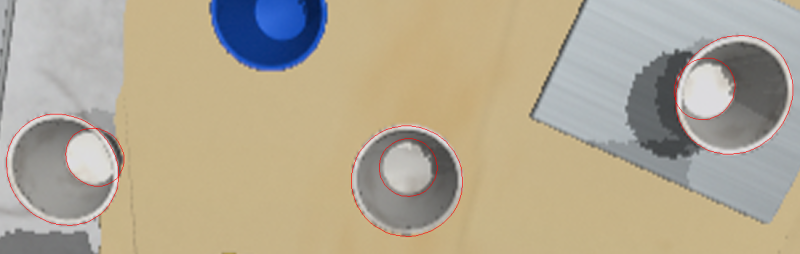

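View pics/fit_top.png

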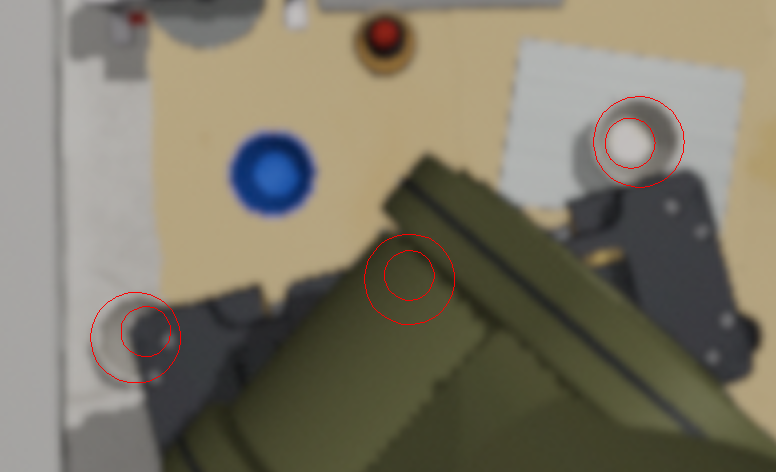

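View pics/fit_side.png

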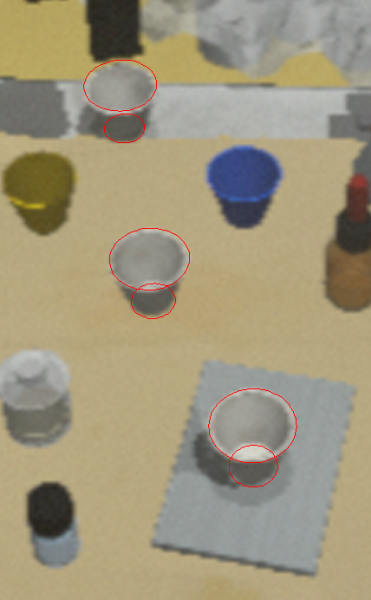

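A ≈ (0.450, 0.096), B ≈ (0.390, 0.203) and C ≈ (0.363, 0.331); the cameras agree within 1–2 mm. I'll grasp B by its rim, with the tips about 10 mm below it.

```bash
python3 -m inch '[[0,[0.5,0.1,5],0],[0,[1,0.1,10],0],[0,[1,0.1,14],0],[0,[1,0.1,17.5],0],[0,[1,0.1,19.5],0],[0,[1,0.1,20.5],0],[0,[1,0.1,21.1],0],[0,[1,0.1,21.1],0]]' 8
python3 - <<'E'
from h import *
s=r.get_state();print(s["tool_pos"],s["eef_rot"]); snap("side","s3",(150,150,350,340),3); snap("wrist","w3")
E
```

```text
clock: 4.35
tool_pos: [0.3964, 0.1994, 0.0457]
eef_rot: [0.993, 0.117, -0.004, 0.001]
contact_force: [0.5, -0.1, -0.5]
opening: 1.001
[0.39642937 0.19941459 0.04568285] [ 0.99311907  0.1170274  -0.00415788  0.00134709]
```

View pics/s3.png

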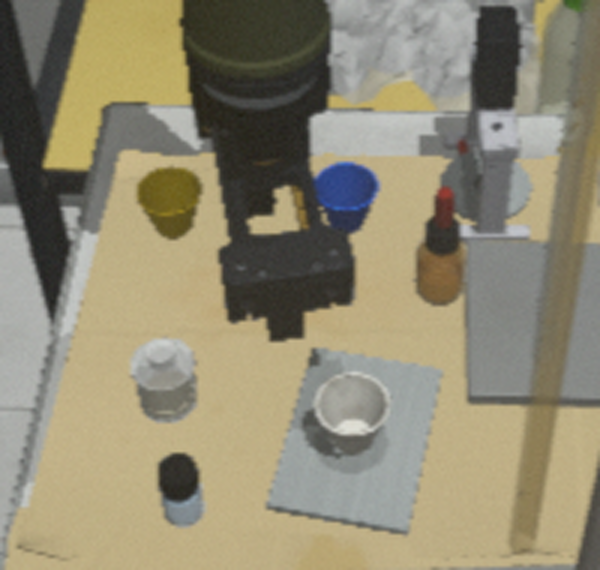

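View pics/w3.png

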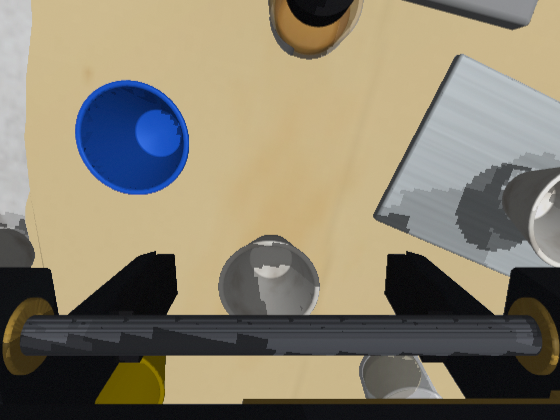

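```bash
python3 -m inch '[[0,[0,0,0],0],[0,[0,0,0],0]]'
```

```text
clock: 4.65
tool_pos: [0.396, 0.1996, 0.0465]
eef_rot: [0.993, 0.12, -0.004, 0.001]
contact_force: [0.4, 0.7, 0.7]
opening: 1.006
```

Run:
```python
from h import *
s=r.get_state();print(s["q"].round(3),s["joint_torque"].round(2),s["qd"].round(4))
```

```text
[-0.546  0.885 -0.04   2.234  0.753  0.043 -2.655] [ 5.000e-02 -4.597e+01  1.050e+00 -5.200e-01 -2.000e-02 -3.000e-02
 -1.000e-02] [-0.0017  0.0031 -0.0011 -0.0021  0.0078  0.0008  0.001 ]
```

The cause is joints 7 and 6 sitting at their range ends. I'll lift a little, turn the tool away from the limit, and read the joints.

```bash
python3 -m inch '[[0,[0,0,-4],0],[0,[0,0,-5],8],[0,[0,0,-5],16],[0,[0,0,-5],24],[0,[0,0,-5],30],[0,[0,0,-5],30],[0,[0,0,-5],30]]'
python3 - <<'E'
from h import *
s=r.get_state();print(s["q"].round(3),s["tool_pos"],s["eef_rot"].round(4))
E
```

```text
clock: 5.35
tool_pos: [0.3961, 0.1998, 0.0961]
eef_rot: [0.99, -0.139, -0.004, 0.003]
contact_force: [-0.2, -0.0, -0.3]
opening: 1.0
[-0.538  0.774 -0.052  2.22   0.221  0.161 -2.644] [0.39608841 0.19979366 0.09606058] [ 0.9902 -0.1393 -0.0037  0.0026]
```

```bash
python3 -m inch '[[0.3,[-0.7,-0.1,1],0],[0.3,[-0.7,-0.1,3],0],[0.3,[-0.7,-0.1,4.5],0],[0.3,[-0.7,-0.1,5.3],0],[0.3,[-0.7,-0.1,5.6],0],[0.3,[-0.7,-0.1,5.6],0]]'
python3 - <<'E'
from h import *
s=r.get_state();print(s["q"].round(3),s["tool_pos"],s["eef_rot"].round(4)); snap("wrist","w4")
E
```

```text
clock: 5.95
tool_pos: [0.3939, 0.2048, 0.0438]
eef_rot: [0.99, -0.14, -0.007, 0.005]
contact_force: [0.5, 0.2, 0.6]
opening: 0.703
[-0.572  0.892 -0.015  2.225  0.22   0.043 -2.654] [0.39391573 0.20480839 0.04379903] [ 0.9901 -0.1402 -0.0072  0.0048]
```

View pics/w4.png

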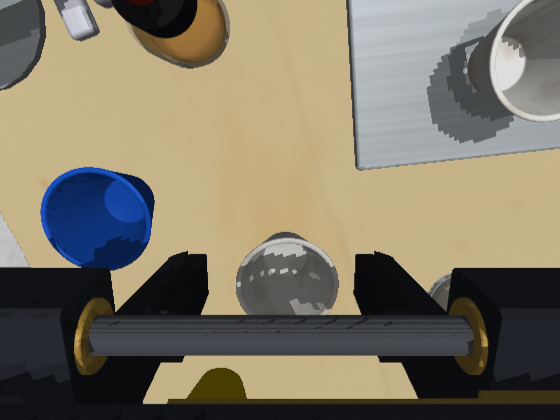

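```bash
python3 -m inch '[[1,[0,0,0],0],[1,[0,0,0],0],[1,[0,0,0],0],[1,[0,0,0],0],[1,[0,0,0],0]]' 8;  python3 -m inch '[[1,[0,0,-1],0],[1,[0,0,-3],0],[1,[0.5,0,-5],0],[1,[1,0,-7],0],[1,[1,0,-7],0]]'
python3 - <<'E'
from h import *
s=r.get_state();print(s["q"].round(3),s["tool_pos"],s["eef_rot"].round(4)); snap("wrist","w5"); snap("side","s5",(150,150,350,340),3)
E
```

```text
clock: 6.5
tool_pos: [0.3935, 0.2045, 0.0439]
eef_rot: [0.99, -0.14, -0.007, 0.005]
contact_force: [0.4, -0.1, 3.0]
opening: 0.458
clock: 7.0
tool_pos: [0.406, 0.2027, 0.1159]
eef_rot: [0.99, -0.141, -0.005, 0.004]
contact_force: [1.3, 0.4, -0.5]
opening: 0.459
[-0.514  0.736 -0.08   2.177  0.213  0.248 -2.634] [0.40600724 0.20272037 0.1159411 ] [ 0.99   -0.1409 -0.0053  0.0036]
```

View pics/w5.png

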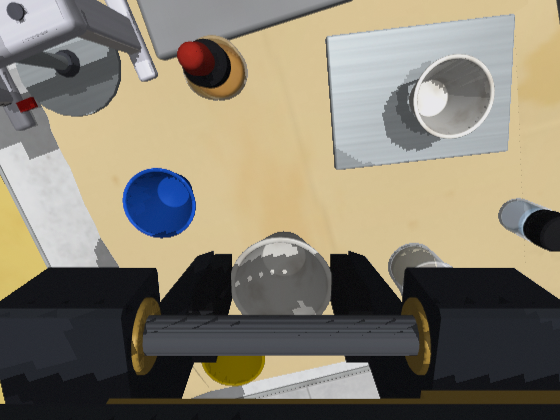

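View pics/s5.png

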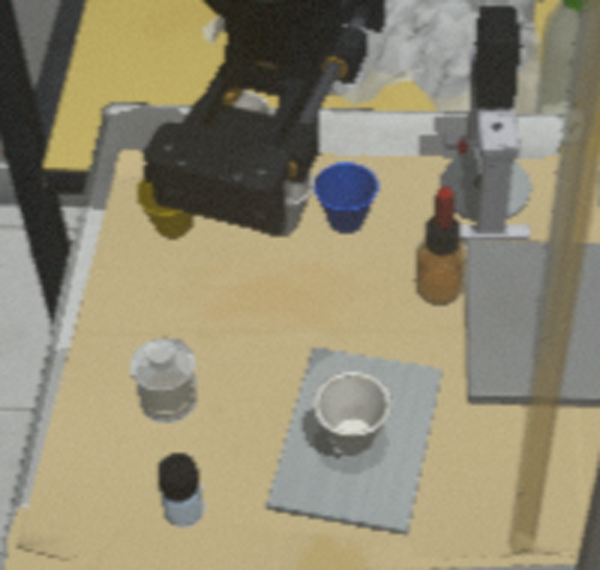

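B is held and hanging upright (opening 40 mm). Next: measure its offset in the hand, and A's position, from this same view.

```bash
cat >> h.py <<'E'
from scipy.spatial.transform import Rotation as Ro
def held(tag=None,dz=-.008,rows=True):
    """held cup far-arc overlay for several tool-x offsets"""
    s=r.get_state(); kp=par("wrist"); im=snap("wrist"); R=Ro.from_quat(s["eef_rot"]).as_matrix()
    t=np.linspace(0,2*np.pi,120); 
    for ox,col in ((-.006,(255,0,0)),(-.003,(0,0,255)),(0,(0,255,0)),(.003,(255,0,255))):
        P=s["tool_pos"]+(R@np.c_[ox+.021*np.cos(t),.021*np.sin(t),np.full(120,-dz)].T).T
        e=proj("wrist",P,kp); print(ox,"top row",e[:,1].min().round(1),"cols",e[:,0].min().round(1),e[:,0].max().round(1))
    return s,kp,im,R
def cups(c,name="crucible_b"):
    return viewer.outline_of(c,name)
def near(D,c,P,kp):
    u=proj(c,P,kp)[0]
    return min(D,key=lambda d:np.hypot(*(np.array(np.nonzero(d["pixels"])[::-1]).mean(1)-u)))
E
python3 - <<'E'
from h import *
s,kp,im,R=held(); print(s["tool_pos"],R[:2,:2].round(3))
a=im[220:320,220:345]; cv2.imwrite("pics/h5.png",cv2.resize(a,None,fx=5,fy=5,interpolation=0))
d=near(cups("wrist"),"wrist",(.45,.096,.026),kp); print(fitcup("wrist",d["pixels"],np.array((.45,.096)),.008,kp))
d=near(viewer.outline_of("wrist","plate"),"wrist",(.45,.096,.008),kp); ys,xs=np.nonzero(d["pixels"])
print([ (round(float(v),4)) for q in cv2.boxPoints(cv2.minAreaRect(np.c_[xs,ys].astype(np.float32))) for v in back("wrist",q,.008,kp)[:2]])
E
```

```text
-0.006 top row 245.1 cols 229.9 332.7
-0.003 top row 237.9 cols 229.6 332.9
0 top row 230.6 cols 229.3 333.2
0.003 top row 223.3 cols 229.1 333.5
[0.40427849 0.20241792 0.1139846 ] [[ 0.96  -0.278]
 [-0.278 -0.961]]
(array([0.44961494, 0.09673266]), np.float64(0.9620223206443835))
[0.5024, 0.1503, 0.4823, 0.0401, 0.4005, 0.0398, 0.4219, 0.1614]
```

View pics/h5.png

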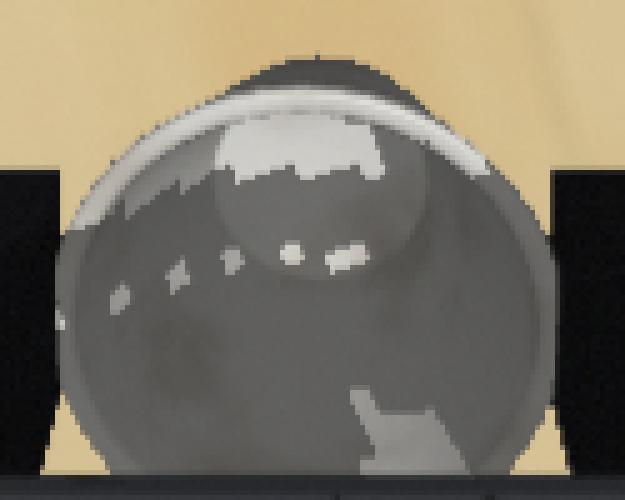

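```bash
python3 -m inch '[[1,[1.5,1.8,-1.5],0],[1,[3,3.5,-2],0],[1,[4.5,5.3,-2],0],[1,[6,7,-2],0],[1,[7,8.2,-1.5],0],[1,[7.6,8.9,-1],0],[1,[7.6,8.9,-1],0],[1,[7.6,8.9,-1],0]]';  python3 - <<'E'
from h import *
s,kp,im,R=held(); print(s["tool_pos"],s["q"].round(2)); print(R[:2,:2].round(3)); cv2.imwrite("pics/w6.png",im)
E
```

```text
clock: 8.05
tool_pos: [0.452, 0.0966, 0.1232]
eef_rot: [0.99, -0.14, -0.008, 0.005]
contact_force: [0.3, -0.3, 0.1]
opening: 0.46
-0.006 top row 245.0 cols 229.9 332.7
-0.003 top row 237.8 cols 229.6 333.0
0 top row 230.5 cols 229.3 333.2
0.003 top row 223.2 cols 229.1 333.5
[0.45201193 0.09658671 0.12321539] [-0.23  0.73 -0.13  2.14  0.29  0.31 -2.45]
[[ 0.961 -0.277]
 [-0.277 -0.961]]
```

View pics/w6.png

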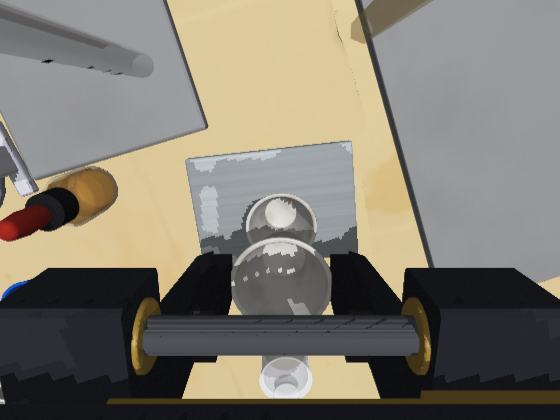

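B hangs at (281,280) above A at (282,223). I'll check the predicted A rim against the picture.

Run:
```python
from h import *
kp=par("wrist"); t=np.linspace(0,2*np.pi,120)
im=cv2.imread("pics/w6.png"); 
e=proj("wrist",np.c_[.4497+.021*np.cos(t),.0967+.021*np.sin(t),np.full(120,.044)],kp)
print(e.min(0),e.max(0)); big=cv2.resize(im[180:260,220:345],None,fx=5,fy=5,interpolation=0)
cv2.polylines(big,[np.round((e-[220,180]+.5)*5).astype(np.int32)],True,(0,0,255),1); cv2.imwrite("pics/h6.png",big)
```

```text
[245.23151017 193.06978466] [316.70774493 260.8378702 ]
```

View pics/h6.png

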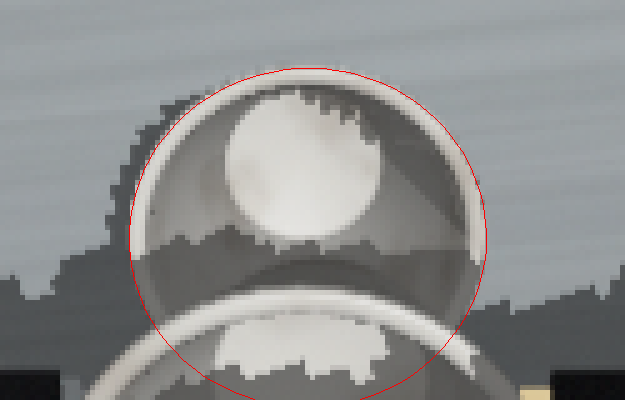

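The match is within 1 mm. Now I'll lower B and let go.

```bash
python3 -m inch '[[1,[0,0,1.5],0],[1,[0,0,3],0],[1,[0,0,4.2],0],[1,[0,0,5],0],[1,[0,0,5.4],0],[1,[0,0,5.6],0],[1,[0,0,5.6],0]]'
python3 - <<'E'
from h import *
s,kp,im,R=held(); print(s["tool_pos"],s["contact_force"]); cv2.imwrite("pics/w7.png",im); snap("side","s7",(220,240,330,340),5)
E
```

```text
clock: 8.8
tool_pos: [0.4518, 0.0957, 0.0678]
eef_rot: [0.99, -0.14, -0.007, 0.005]
contact_force: [0.5, -0.2, -1.1]
opening: 0.46
-0.006 top row 245.0 cols 229.8 332.7
-0.003 top row 237.8 cols 229.6 332.9
0 top row 230.6 cols 229.3 333.2
0.003 top row 223.2 cols 229.0 333.5
[0.45180857 0.09565808 0.06778475] [ 0.4823955  -0.20440216 -1.13701526]
```

View pics/s7.png

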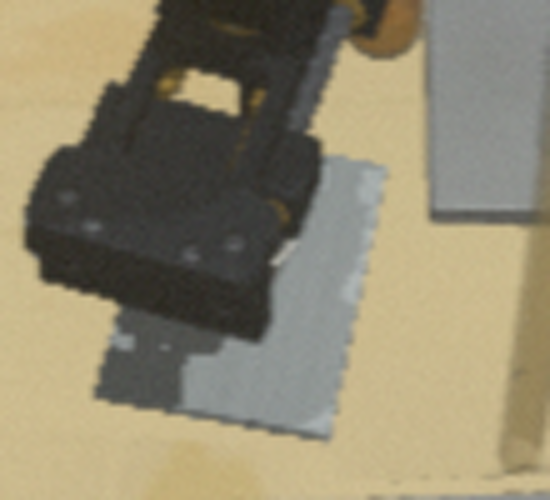

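View pics/w7.png

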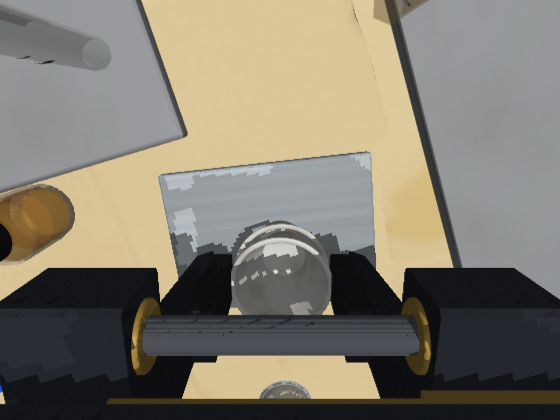

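```bash
python3 -m inch '[[1,[0,0,0.15],0],[1,[0,0,0.15],0],[0.3,[0,0,0.15],0],[0.3,[0,0,0.15],0],[0.3,[0,0,0.15],0],[0.3,[0,0,-1],0],[0.3,[0,0,-4],0],[0.3,[0,0,-7],0],[0.3,[0,0,-7],0]]'
python3 - <<'E'
from h import *
s=r.get_state(); kp=par("wrist"); im=snap("wrist"); print(s["tool_pos"])
t=np.linspace(0,2*np.pi,120); big=cv2.resize(im,None,fx=5,fy=5,interpolation=2)
for z,c in ((.044,(0,255,0)),(.058,(0,0,255))):
  e=proj("wrist",np.c_[.4497+.021*np.cos(t),.0967+.021*np.sin(t),np.full(120,z)],kp); cv2.polylines(big,[np.round((e+.5)*5).astype(np.int32)],True,c,1)
cv2.imwrite("pics/w8.png",big[170*5:290*5,200*5:360*5])
E
```

```text
clock: 9.8
tool_pos: [0.4547, 0.0963, 0.1411]
eef_rot: [0.99, -0.141, -0.004, 0.004]
contact_force: [0.5, 0.4, -0.2]
opening: 0.701
[0.45469331 0.09631367 0.14111333]
```

View pics/w8.png

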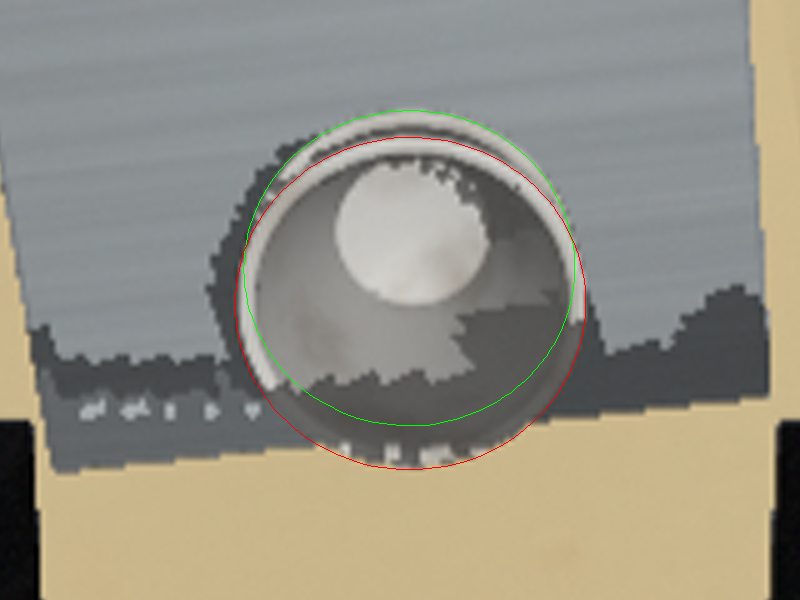

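B is nested: its rim matches the predicted 58 mm ring. Next is C; I'll turn the tool 60° on the way to keep joint 7 clear.

```bash
python3 -m inch '[[0.3,[-2.5,-3.4,-1],0],[0.3,[-5,-6.8,-1],0],[0.3,[-7.5,-10.1,-1],8],[0.3,[-10,-13.4,-1],16],[0.3,[-12.5,-16.7,-1],24],[0.3,[-14,-18.7,-1],32],[0.3,[-15.1,-20,-1],40],[0.3,[-15.1,-20,-1],48],[0.3,[-15.1,-20,-1],56],[0.3,[-15.1,-20,-1],60],[0.3,[-15.1,-20,-1],60],[0.3,[-15.1,-20,-1],60]]'
python3 - <<'E'
from h import *
s=r.get_state(); kp=par("wrist"); im=snap("wrist"); print(s["tool_pos"],s["q"].round(2)); cv2.imwrite("pics/w9.png",im)
R=Ro.from_quat(s["eef_rot"]).as_matrix(); print(R[:2,:2].round(3))
for d in cups("wrist"): 
  ys,xs=np.nonzero(d["pixels"]); g=back("wrist",(xs.mean(),ys.mean()),.018,kp)[:2]; print(round(d["p"],2),d["bbox"],g,fitcup("wrist",d["pixels"],g,0,kp))
E
```

```text
clock: 11.05
tool_pos: [0.368, 0.3201, 0.1504]
eef_rot: [0.792, -0.611, -0.007, 0.01]
contact_force: [0.8, 0.1, -0.3]
opening: 0.697
[0.36798755 0.32007284 0.15036796] [-1.24  0.85  0.77  2.08 -1.    0.68 -2.65]
[[ 0.254 -0.967]
 [-0.967 -0.254]]
0.98 [330.0, 102.2, 69.1, 70.4] [0.32141008 0.2582769 ] (array([0.32576906, 0.25846998]), np.float64(0.9721660167678365))
0.94 [246.4, 196.9, 65.7, 57.7] [0.36153258 0.33522395] (array([0.36326725, 0.33010544]), np.float64(0.9628757914568157))
0.9 [160.8, 70.7, 62.2, 64.1] [0.44148749 0.26664452] (array([0.437548  , 0.26648088]), np.float64(0.9465394685315832))
```

View pics/w9.png

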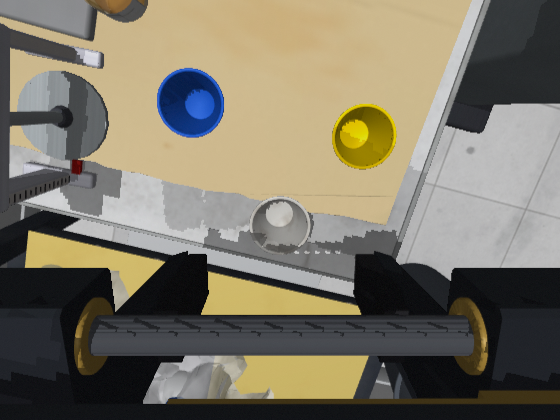

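Turning + was the wrong way: q5 and q7 are both at their limits. From the recorded poses, yaw ≈ q1 − q5 − q7 + const, so turning − frees them. I'll turn −115° here, at height.

```bash
python3 -m inch '[[0.3,[0,0,-0.5],-8],[0.3,[0,0,-1],-16],[0.3,[0,0,-1],-24],[0.3,[0,0,-1],-32],[0.3,[0,0,-1],-40],[0.3,[0,0,-1],-48],[0.3,[0,0,-1],-56],[0.3,[0,0,-1],-64],[0.3,[0,0,-1],-72],[0.3,[0,0,-1],-80],[0.3,[0,0,-1],-88],[0.3,[0,0,-1],-96],[0.3,[0,0,-1],-104],[0.3,[0,0,-1],-112],[0.3,[0,0,-1],-115],[0.3,[0,0,-1],-115],[0.3,[0,0,-1],-115]]'
python3 - <<'E'
from h import *
s=r.get_state(); print(s["tool_pos"],s["q"].round(2),s["eef_rot"].round(4))
R=Ro.from_quat(s["eef_rot"]).as_matrix(); print(R[:2,:2].round(3))
E
```

```text
clock: 12.85
tool_pos: [0.3685, 0.3203, 0.161]
eef_rot: [0.941, 0.339, -0.011, -0.001]
contact_force: [-0.6, 0.1, 0.6]
opening: 0.703
[0.36853245 0.32033632 0.16101049] [-0.95  0.69  0.24  2.05 -0.38  0.46 -1.3 ] [ 0.9408  0.3389 -0.0112 -0.001 ]
[[ 0.77   0.638]
 [ 0.638 -0.77 ]]
```

Joints are comfortable now. I'll work out the descent onto C.

```bash
cat >> h.py <<'E'
def go(x,y,z):
    s=r.get_state(); R=Ro.from_quat(s["eef_rot"]).as_matrix(); d=np.array([x,y,z])-s["tool_pos"]; t=R.T@d*100
    print("shift cm",t.round(2),"at",s["tool_pos"].round(4),"yaw_x deg",np.degrees(np.arctan2(R[1,0],R[0,0])).round(1),"tilt",np.arccos(-R[2,2]).round(4), "zaxis",R[:,2].round(4))
E
python3 -c "
from h import *
go(.3632,.3302,.042)"
```

```text
shift cm [ 0.46 -0.99 11.9 ] at [0.3685 0.3203 0.161 ] yaw_x deg 39.6 tilt 0.0225 zaxis [-0.0218 -0.0057 -0.9997]
```

```bash
python3 -m inch '[[0.3,[0.2,-0.5,2],0],[0.3,[0.5,-1,5.5],0],[0.3,[0.5,-1,8],0],[0.3,[0.5,-1,9.8],0],[0.3,[0.5,-1,11],0],[0.3,[0.5,-1,11.6],0],[0.3,[0.5,-1,11.9],0],[0.3,[0.5,-1,11.9],0]]'
python3 - <<'E'
from h import *
go(.3632,.3302,.042); s=r.get_state(); print(s["q"].round(2)); snap("wrist","w10"); snap("side","s10",(150,130,350,290),3)
E
```

```text
clock: 13.65
tool_pos: [0.3636, 0.3304, 0.0421]
eef_rot: [0.941, 0.339, -0.011, -0.001]
contact_force: [-0.4, -0.1, -0.1]
opening: 0.7
shift cm [-0.04 -0.01  0.01] at [0.3636 0.3304 0.0421] yaw_x deg 39.7 tilt 0.0222 zaxis [-0.0213 -0.0063 -0.9998]
[-0.88  0.91  0.09  2.09 -0.46  0.18 -1.25]
```

View pics/w10.png

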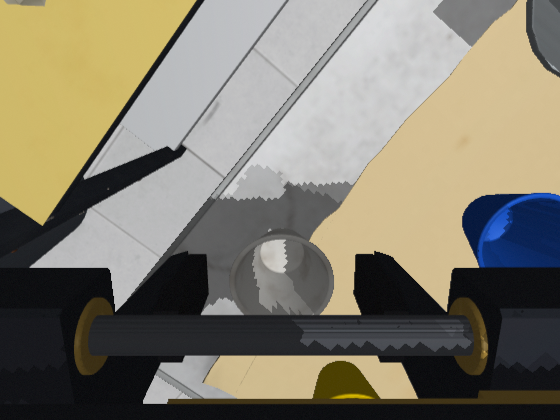

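View pics/s10.png

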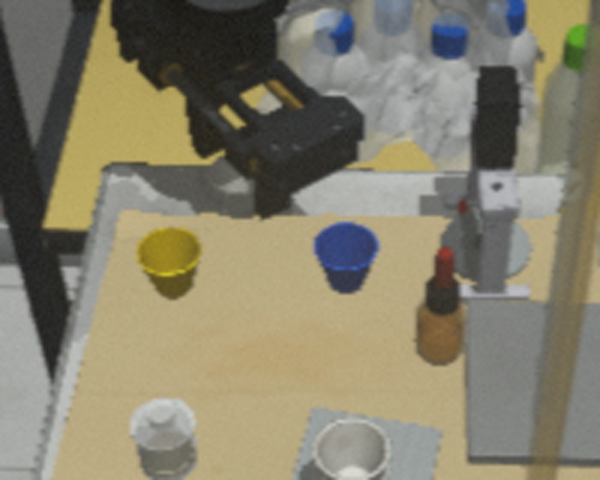

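C sits between the jaws, centred at about (282,283). Now I'll close and lift.

```bash
python3 -m inch '[[1,[0,0,0],0],[1,[0,0,0],0],[1,[0,0,0],0],[1,[0,0,0],0],[1,[0,0,-1.5],0],[1,[0,0,-4],0],[1,[0,0,-8],0],[1,[0,0,-11],0],[1,[0,0,-11],0],[1,[0,0,-11],0]]' 8
python3 - <<'E'
from h import *
s,kp,im,R=held(dz=-.006); cv2.imwrite("pics/h11.png",cv2.resize(im[210:330,200:360],None,fx=5,fy=5,interpolation=0)); go(.45,.0967,.15)
E
```

```text
clock: 14.75
tool_pos: [0.3657, 0.3312, 0.1521]
eef_rot: [0.94, 0.34, -0.011, -0.001]
contact_force: [-0.3, 0.3, 0.3]
opening: 0.461
-0.006 top row 247.7 cols 229.4 333.5
-0.003 top row 240.4 cols 229.2 333.8
0 top row 233.1 cols 228.9 334.1
0.003 top row 225.6 cols 228.6 334.3
shift cm [-8.44 23.43  0.11] at [0.3652 0.3309 0.1514] yaw_x deg 39.7 tilt 0.0237 zaxis [-0.0226 -0.007  -0.9997]
```

View pics/h11.png

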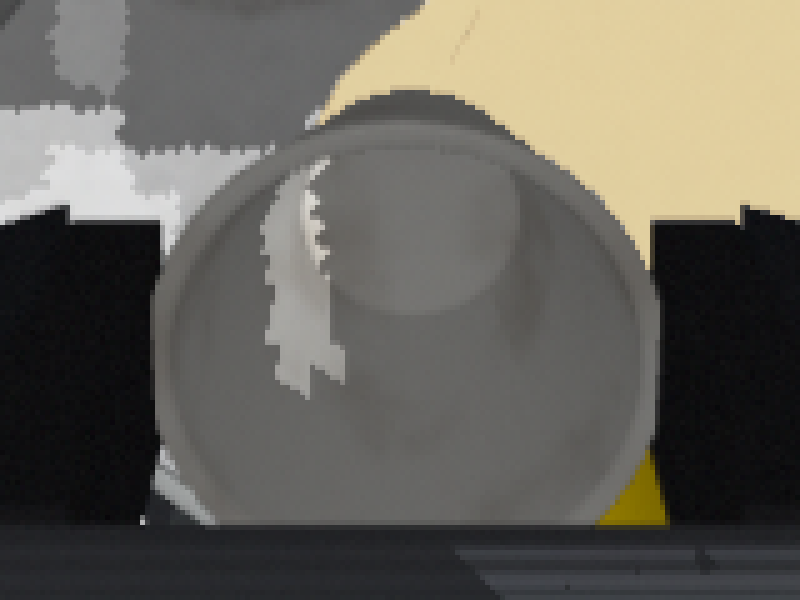

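```bash
python3 -m inch '[[1,[-1.2,3.3,0],2],[1,[-2.7,7.4,0],5],[1,[-4.1,11.5,0],8],[1,[-5.5,15.3,0],12],[1,[-6.8,18.9,0],15],[1,[-7.8,21.5,0],15],[1,[-8.4,23.4,0],15],[1,[-8.4,23.4,0],15],[1,[-8.4,23.4,0],15]]'
python3 - <<'E'
from h import *
s,kp,im,R=held(dz=-.006); go(.4497,.0967,.15); print(s["q"].round(2))
t=np.linspace(0,2*np.pi,120); big=cv2.resize(im,None,fx=5,fy=5,interpolation=2)
e=proj("wrist",np.c_[.4497+.021*np.cos(t),.0967+.021*np.sin(t),np.full(120,.058)],kp); cv2.polylines(big,[np.round((e+.5)*5).astype(np.int32)],True,(0,0,255),1)
cv2.imwrite("pics/w12.png",big[180*5:300*5,200*5:360*5])
E
```

```text
clock: 15.7
tool_pos: [0.4497, 0.0976, 0.1505]
eef_rot: [0.977, 0.214, -0.013, 0.001]
contact_force: [0.4, -0.1, -0.8]
opening: 0.461
-0.006 top row 247.4 cols 229.5 333.6
-0.003 top row 240.2 cols 229.2 333.8
0 top row 232.8 cols 228.9 334.1
0.003 top row 225.4 cols 228.7 334.4
shift cm [-0.07  0.16  0.07] at [0.4496 0.0984 0.1507] yaw_x deg 24.8 tilt 0.0248 zaxis [-0.0241 -0.0061 -0.9997]
[-0.45  0.69  0.22  2.14 -0.38  0.38 -1.06]
```

View pics/w12.png

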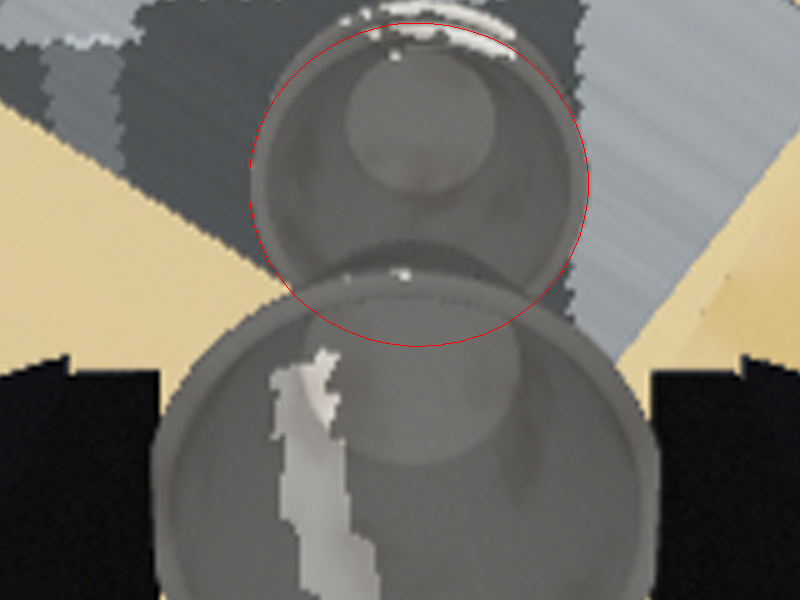

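```bash
python3 -c "
from h import *
go(.4497,.0967,.079)"
```

```text
shift cm [0.11 0.19 7.17] at [0.4496 0.0984 0.1507] yaw_x deg 24.8 tilt 0.0248 zaxis [-0.0241 -0.0061 -0.9997]
```

```bash
python3 -m inch '[[1,[0,0.1,1.5],0],[1,[0.1,0.2,3.5],0],[1,[0.1,0.2,5],0],[1,[0.1,0.2,6.1],0],[1,[0.1,0.2,6.7],0],[1,[0.1,0.2,7],0],[1,[0.1,0.2,7.1],0],[1,[0.1,0.2,7.1],0]]'
python3 - <<'E'
from h import *
go(.4497,.0967,.078); snap("wrist","w13",(200,180,360,300),5)
E
```

```text
clock: 16.55
tool_pos: [0.451, 0.0956, 0.0808]
eef_rot: [0.977, 0.214, -0.011, 0.001]
contact_force: [0.8, -1.0, -0.0]
opening: 0.46
shift cm [-0.06 -0.15  0.28] at [0.451  0.0956 0.0808] yaw_x deg 24.7 tilt 0.0222 zaxis [-0.0213 -0.0064 -0.9998]
```

View pics/w13.png

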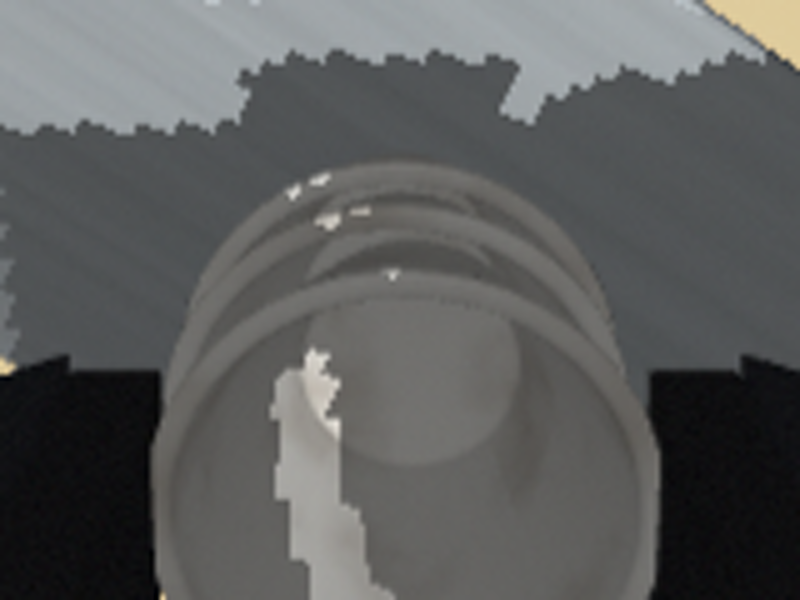

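Three rims are in line. I'll shift the last millimetre, lower 2.5 mm, open, and rise.

```bash
python3 -m inch '[[1,[-0.1,-0.1,0.1],0],[1,[-0.1,-0.1,0.2],0],[1,[-0.1,-0.1,0.25],0],[1,[-0.1,-0.1,0.25],0],[0.3,[-0.1,-0.1,0.25],0],[0.3,[-0.1,-0.1,0.25],0],[0.3,[-0.1,-0.1,0.25],0],[0.3,[-0.1,-0.1,-1],0],[0.3,[-0.1,-0.1,-4],0],[0.3,[-0.1,-0.1,-8],0],[0.3,[-0.1,-0.1,-8],0],[0.3,[-0.1,-0.1,-8],0]]'
python3 - <<'E'
from h import *
s=r.get_state(); kp=par("wrist"); im=snap("wrist"); print(s["tool_pos"])
t=np.linspace(0,2*np.pi,120); big=cv2.resize(im,None,fx=5,fy=5,interpolation=2)
for z,c in ((.044,(0,255,0)),(.058,(0,0,255)),(.072,(255,0,0))):
  e=proj("wrist",np.c_[.4497+.021*np.cos(t),.0967+.021*np.sin(t),np.full(120,z)],kp); cv2.polylines(big,[np.round((e+.5)*5).astype(np.int32)],True,c,1)
cv2.imwrite("pics/w14.png",big[170*5:290*5,200*5:360*5])
print("plate",[ [round(float(v),4) for v in back("wrist",q,.008,kp)[:2]] for d in viewer.outline_of("wrist","plate")[:1] for q in cv2.boxPoints(cv2.minAreaRect(np.argwhere(d["pixels"])[:,::-1].astype(np.float32)))])
snap("side","s14",(200,140,360,340),3)
E
```

```text
clock: 17.8
tool_pos: [0.4516, 0.0967, 0.161]
eef_rot: [0.977, 0.214, -0.01, 0.001]
contact_force: [-0.4, 1.0, -1.1]
opening: 0.7
[0.4515695  0.09672767 0.16104885]
plate [[0.4229, 0.1619], [0.5009, 0.1469], [0.4849, 0.039], [0.4007, 0.0473]]
```

View pics/w14.png

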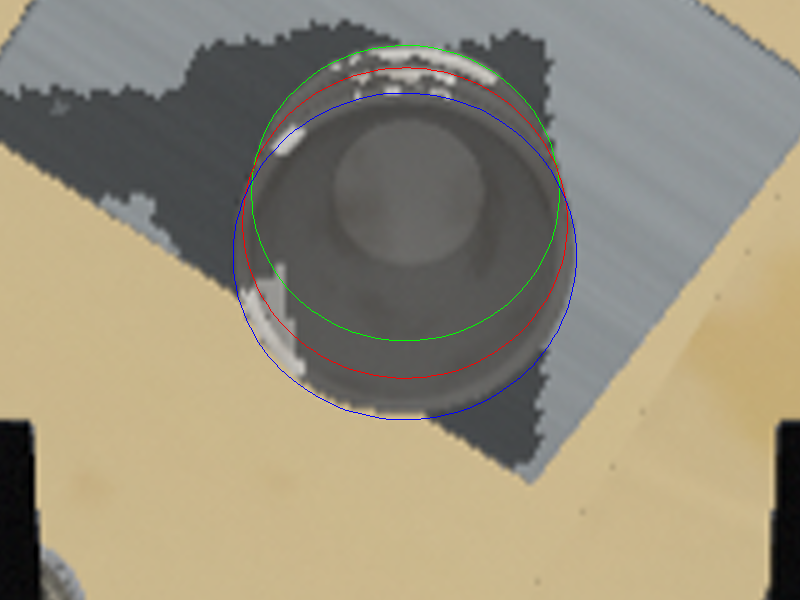

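View pics/s14.png

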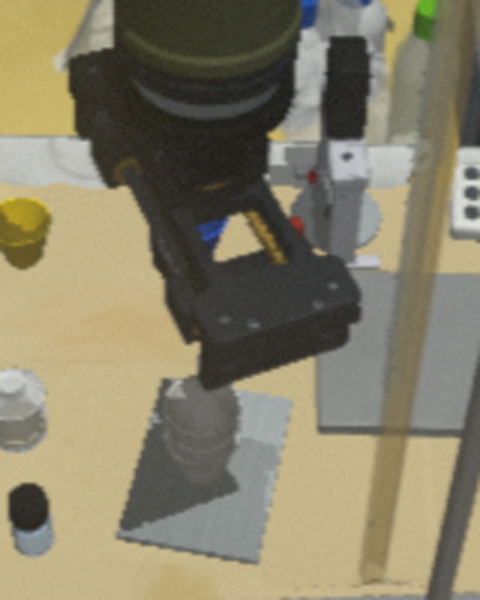

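The stack of three is good: the top rim matches the 72 mm ring. Next I retreat on the robot side of the rods, turn, and look at the gauge.

```bash
python3 -c "
from h import *
go(.42,.17,.26); go(.45,.21,.26)"
```

```text
shift cm [  0.06  -7.99 -10.02] at [0.4504 0.0964 0.1596] yaw_x deg 24.7 tilt 0.0249 zaxis [-0.0239 -0.0069 -0.9997]
shift cm [  4.46 -10.37 -10.12] at [0.4504 0.0964 0.1596] yaw_x deg 24.7 tilt 0.0249 zaxis [-0.0239 -0.0069 -0.9997]
```

```bash
python3 -m inch '[[0,[0,0,-4],0],[0,[0,-1.5,-8],0],[0,[0,-5,-10],0],[0,[0.1,-8,-10],-5],[0,[3,-9.8,-10.1],-13],[0,[4.4,-10.4,-10.1],-21],[0,[4.4,-10.4,-10.1],-29],[0,[4.4,-10.4,-10.1],-37],[0,[4.4,-10.4,-10.1],-45],[0,[4.4,-10.4,-10.1],-53],[0,[4.4,-10.4,-10.1],-61],[0,[4.4,-10.4,-10.1],-65],[0,[4.4,-10.4,-10.1],-65],[0,[4.4,-10.4,-10.1],-65]]'
python3 - <<'E'
from h import *
go(.505,.29,.26); s=r.get_state(); print(s["q"].round(2)); snap("wrist","w15")
kp=par("wrist"); print(-kp[1][:3,:3].T@kp[1][:3,3])
E
```

```text
clock: 19.35
tool_pos: [0.4496, 0.2097, 0.26]
eef_rot: [0.71, 0.704, -0.011, -0.006]
contact_force: [0.1, 0.1, 0.1]
opening: 1.0
shift cm [ 8.07  5.48 -0.19] at [0.4496 0.2097 0.26  ] yaw_x deg 89.6 tilt 0.0245 zaxis [-0.0235 -0.0072 -0.9997]
[-0.55  0.52  0.04  1.92 -0.04  0.72 -0.49]
[0.45295746 0.27886654 0.39156858]
```

View pics/w15.png

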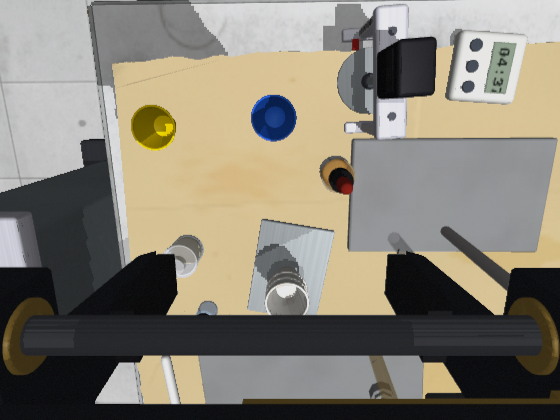

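The gauge's black block is at (412,67) and its white crossbeam runs along image columns 375–408. I'll fit the block box and the plate rectangle.

```bash
cat >> h.py <<'E'
def boxpts(x,y,yaw,lx,ly,z0,z1,n=2):
    c,s=np.cos(yaw),np.sin(yaw); out=[]
    for a in (-lx/2,lx/2):
        for b in (-ly/2,ly/2):
            for z in (z0,z1): out.append((x+c*a-s*b,y+s*a+c*b,z))
    return np.array(out)
def fitbox(cm,p0,lx,ly,z0,z1,dz=None):
    """cm: list of (cam,kp,mask,valid)"""
    def f(p):
        t=0
        for c,kp,m,v in cm:
            h=cv2.convexHull(proj(c,boxpts(*p,lx,ly,z0,z1),kp).astype(np.float32)); a=np.zeros((420,560),np.uint8)
            cv2.fillPoly(a,[np.round(h*16).astype(np.int32)],255,cv2.LINE_AA,4); a=a/255.*v; mm=m*v
            t-=np.minimum(a,mm).sum()/np.maximum(a,mm).sum()
        return t/len(cm)
    p0=np.array(p0,float); b=min((minimize(f,q,method="Nelder-Mead",options=dict(initial_simplex=np.array([q,q+[.006,0,0],q+[0,.006,0],q+[0,0,.1]]),xatol=1e-5,fatol=1e-6)) for q in (p0,p0+[.003,-.003,.05],p0+[-.003,.003,-.05])),key=lambda b:b.fun)
    return b.x,-b.fun
E
python3 - <<'E'
from h import *
kp=par("wrist"); im=cv2.imread("pics/w15.png"); g=im.max(2)
m=np.zeros((420,560),np.float32); m[20:110,365:450]=(g[20:110,365:450]<70)
m=cv2.morphologyEx(m,cv2.MORPH_OPEN,np.ones((3,3))); n,l,st,ce=cv2.connectedComponentsWithStats(m.astype(np.uint8)); k=1+st[1:,4].argmax(); m=(l==k).astype(np.float32); print(st[k],ce[k])
one=np.ones((420,560))
p,i=fitbox([("wrist",kp,m,one)],(.515,.29,0),.024,.034,.09,.148); print("block wrist",p,i)
big=cv2.resize(im,None,fx=5,fy=5,interpolation=2)
P=proj("wrist",boxpts(*p,.024,.034,.09,.148),kp)
for a in range(8):
  for b in range(a):
    if bin(a^b).count("1")==1: cv2.line(big,tuple(int(v) for v in (P[a]+.5)*5),tuple(int(v) for v in (P[b]+.5)*5),(0,0,255),1)
cv2.imwrite("pics/g15.png",big[0:600,330*5:460*5])
# top0 block
im0=cv2.imread("pics/top0.png"); kt=par("top"); g=im0.max(2); m=np.zeros((420,560),np.float32); m[160:205,210:250]=g[160:205,210:250]<70
n,l,st,ce=cv2.connectedComponentsWithStats(m.astype(np.uint8)); k=1+st[1:,4].argmax(); m=(l==k).astype(np.float32); print(st[k],ce[k])
print("block top",fitbox([("top",kt,m,one)],(.515,.29,0),.024,.034,.09,.148))
E
```

```text
[ 377   37   60   62 3248] [406.83497537  68.33866995]
block wrist [0.52827295 0.29934576 0.07024366] 0.8862282821297081
[217 170  25  21 391] [228.38618926 179.81841432]
block top (array([ 0.52755557,  0.29684943, -0.03179418]), np.float64(0.8209086674852858))
```

View pics/g15.png

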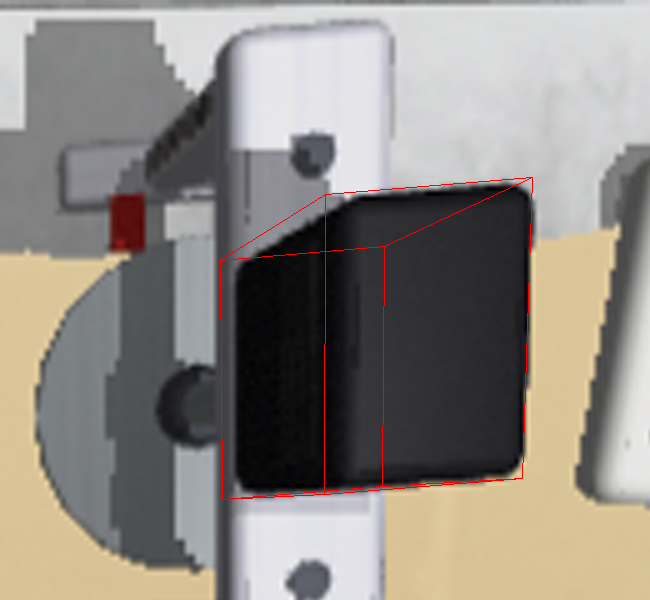

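The box fits to a few mm, with rounded corners limiting it. I'll move in front of the gauge for a straighter, centred view.

```bash
python3 -m inch '[[0,[1,2.5,0],0],[0,[2,5,0],0],[0,[2.5,7,0],0],[0,[2.5,7.6,0],0],[0,[2.5,7.6,0],0],[0,[2.5,7.6,0],0]]'
python3 - <<'E'
from h import *
s=r.get_state(); kp=par("wrist"); im=snap("wrist","w16"); g=im.max(2); go(.528,.298,.26)
m=(g<70).astype(np.float32); m[250:]=0
n,l,st,ce=cv2.connectedComponentsWithStats(m.astype(np.uint8)); 
for k in range(1,n):
  if st[k,4]>800: print(st[k],ce[k])
E
```

```text
clock: 20.0
tool_pos: [0.5249, 0.2341, 0.2587]
eef_rot: [0.709, 0.705, -0.011, -0.006]
contact_force: [-0.3, -0.2, -0.2]
opening: 1.002
shift cm [ 6.38  0.28 -0.17] at [0.5248 0.2342 0.2589] yaw_x deg 89.7 tilt 0.0244 zaxis [-0.0233 -0.0072 -0.9997]
[ 78   0  88  29 957] [121.20898642  12.86938349]
[ 271   81   42   58 2152] [291.6017658  109.27369888]
[ 491  137   69  113 2389] [511.01841775 184.78777731]
[   0  182   52   68 2907] [ 23.44857241 219.41554868]
```

View pics/w16.png

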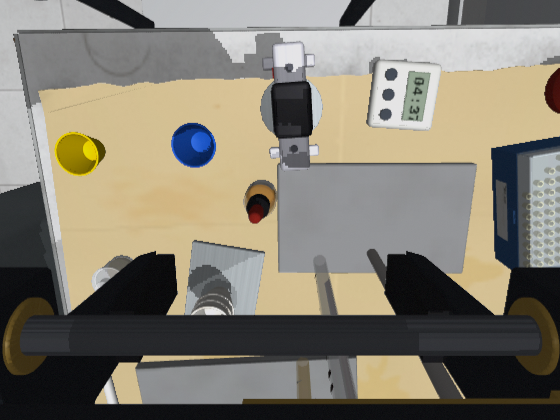

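Run:
```python
from h import *
kp=par("wrist"); im=cv2.imread("pics/w16.png"); g=im.max(2)
m=np.zeros((420,560),np.float32); m[75:145,265:320]=(g[75:145,265:320]<80); n,l,st,ce=cv2.connectedComponentsWithStats(m.astype(np.uint8)); k=1+st[1:,4].argmax(); m=cv2.morphologyEx((l==k).astype(np.float32),cv2.MORPH_CLOSE,np.ones((5,5)))
one=np.ones((420,560))
p,i=fitbox([("wrist",kp,m,one)],(.528,.299,0.03),.024,.034,.09,.148); print("block wrist",p,i)
# crossbeam line + symmetric axis: fit using bright beam mask edges? overlay full model
big=cv2.resize(im,None,fx=5,fy=5,interpolation=2)
def draw(P,col):
  P=proj("wrist",P,kp)
  for a in range(8):
    for b in range(a):
      if bin(a^b).count("1")==1: cv2.line(big,tuple(int(v) for v in (P[a]+.5)*5),tuple(int(v) for v in (P[b]+.5)*5),col,1)
draw(boxpts(*p,.024,.034,.09,.148),(0,0,255)); 
x,y,t=p
for sgn in (-1,1):
  oy=sgn*.0425; draw(boxpts(x-np.sin(t)*oy,y+np.cos(t)*oy,t,.05,.011,0,.006),(0,160,0))
th=np.linspace(0,2*np.pi,90); e=proj("wrist",np.c_[x+.031*np.cos(th),y+.031*np.sin(th),np.full(90,.005)],kp); cv2.polylines(big,[np.round((e+.5)*5).astype(np.int32)],True,(255,0,0),1)
cv2.imwrite("pics/g16.png",big[30*5:180*5,225*5:360*5][:,:675][:,:])
```

```text
block wrist [0.529249   0.29957241 0.06454127] 0.9354576048536721
```

View pics/g16.png

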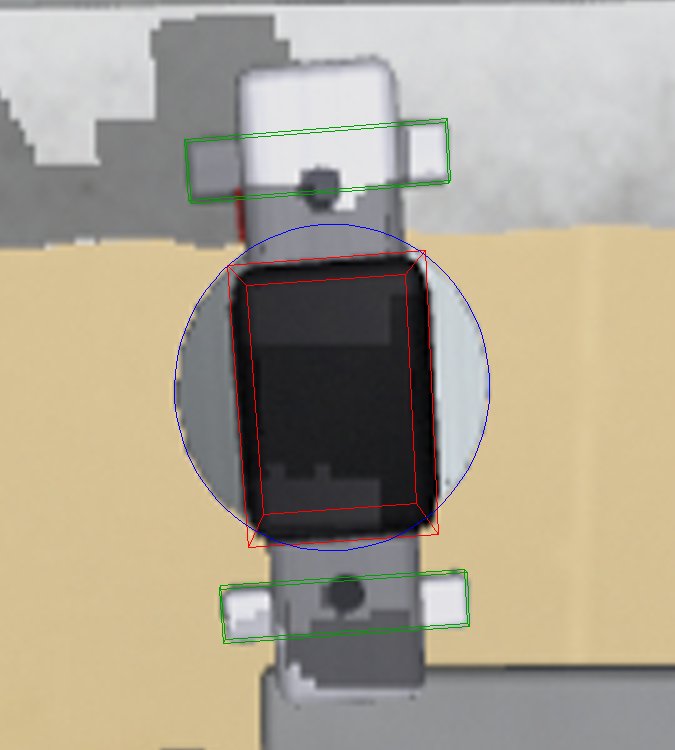

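The gauge fits very well (leg bars and disc match): (0.5292, 0.2994), yaw 3.7°. Next the plate's pose.

Run:
```python
from h import *
kt=par("top"); one=np.ones((420,560))
im0=cv2.imread("pics/top0.png")
for c in ("top","side"):
  im=snap(c,c+"17"); D=viewer.outline_of(c,"plate"); K=par(c); d=near(D,c,(.452,.098,.008),K); m=d["pixels"].astype(np.float32)
  # ignore the stack region
  h=cv2.convexHull(np.vstack([hull(c,.4497,.0967,z,K) for z in (.008,.022,.036)])); v=np.ones((420,560),np.uint8); cv2.fillPoly(v,[np.round(h).astype(np.int32)],0); v=cv2.erode(v,np.ones((5,5)))
  p,i=fitbox([(c,K,m,v)],(.452,.098,-.17),.08,.11,.0,.008); print(c,d["p"],p,i)
  b=im0 if c=="top" else cv2.imread("pics/side0.png"); big=cv2.resize(b,None,fx=6,fy=6,interpolation=2)
  P=proj(c,boxpts(*p,.08,.11,0,.008),K); P=P[[1,3,7,5]]; cv2.polylines(big,[np.round((P+.5)*6).astype(np.int32)],True,(0,0,255),1)
  a=(P.min(0)-8).astype(int)*6; e=(P.max(0)+8).astype(int)*6; cv2.imwrite(f"pics/pl_{c}.png",big[a[1]:e[1],a[0]:e[0]])
```

```text
Traceback (most recent call last):
  File "h.py", line 43, in near
    return min(D,key=lambda d:np.hypot(*(np.array(np.nonzero(d["pixels"])[::-1]).mean(1)-u)))
ValueError: min() iterable argument is empty
```

```bash
python3 - <<'E'
from h import *
s=r.get_state(); K,T=par("wrist"); W=np.eye(4); W[:3,:3]=Ro.from_quat(s["eef_rot"]).as_matrix(); W[:3,3]=s["tool_pos"]; C=T@W
W1=np.eye(4); W1[:3,:3]=Ro.from_quat([9.92094827e-01,1.25479877e-01,-2.60995053e-04,-1.60844805e-03]).as_matrix(); W1[:3,3]=[0.38008521,0.20154581,0.25171905]
kw=(K,C@np.linalg.inv(W1))
print(-kw[1][:3,:3].T@kw[1][:3,3], "expect .4457 .2183 .3837")
for c,f,kp in (("top","top0",par("top")),("side","side0",par("side")),("wrist","w1",kw)):
  im=cv2.imread(f"pics/{f}.png").astype(int); sat=(im[...,2]-im[...,0])
  h=cv2.convexHull(proj(c,boxpts(.452,.098,-.17,.10,.13,0,.008),kp).astype(np.float32)); roi=np.zeros((420,560),np.uint8); cv2.fillPoly(roi,[h.astype(np.int32)],1)
  m=((sat<22)&(roi>0)).astype(np.uint8); n,l,st,ce=cv2.connectedComponentsWithStats(m); k=1+st[1:,4].argmax(); m=(l==k).astype(np.float32)
  hh=cv2.convexHull(np.vstack([hull(c,.4497,.0967,z,kp) for z in (.008,)])); v=np.ones((420,560),np.uint8); cv2.fillPoly(v,[np.round(hh).astype(np.int32)],0); v=cv2.erode(v,np.ones((3,3)))*roi
  m=cv2.morphologyEx(m,cv2.MORPH_CLOSE,np.ones((3,3)))
  p,i=fitbox([(c,kp,m,v)],(.452,.098,-.17),.08,.11,.0,.008); print(c,p.round(4),round(i,3))
  big=cv2.resize(im.astype(np.uint8),None,fx=4,fy=4,interpolation=2); P=proj(c,boxpts(*p,.08,.11,0,.008),kp)[[1,3,7,5]]; cv2.polylines(big,[np.round((P+.5)*4).astype(np.int32)],True,(0,0,255),1)
  a=np.floor(P.min(0)-8).astype(int)*4; e=np.ceil(P.max(0)+8).astype(int)*4; cv2.imwrite(f"pics/pl_{c}.png",big[a[1]:e[1],a[0]:e[0]])
E
python3 - <<'E'
import cv2,numpy as np
L=[cv2.imread(f"pics/pl_{c}.png") for c in ("top","side","wrist")]; H=max(x.shape[0] for x in L)
o=np.hstack([cv2.copyMakeBorder(x,0,H-x.shape[0],0,4,0) for x in L]); print(o.shape); s=min(1,800/o.shape[1]); cv2.imwrite("pics/pl_all.png",cv2.resize(o,None,fx=s,fy=s,interpolation=3))
E
```

```text
[0.44617791 0.2183529  0.38365818] expect .4457 .2183 .3837
top [ 0.4545  0.0995 -0.1759] 0.927
side [ 0.4521  0.0997 -0.1804] 0.898
wrist [ 0.4524  0.0997 -0.1821] 0.954
(568, 1264, 3)
```

View pics/pl_all.png

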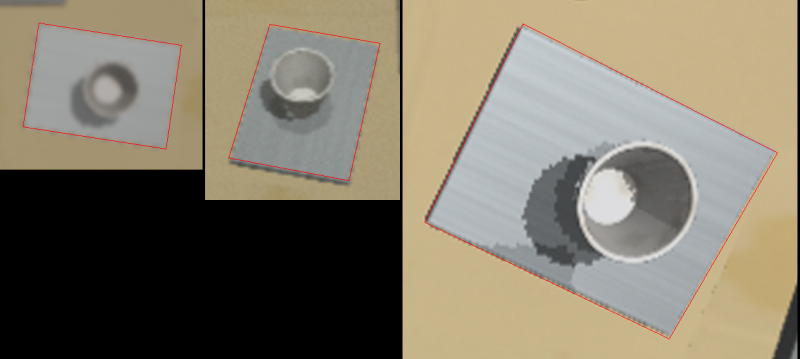

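Plate: (0.4525, 0.0997), yaw −10.4°; the stack is 3 mm off its centre. The gauge target is (0.451, 0.098) with a −14.1° turn, so both legs stay on the plate. Now I'll approach the gauge.

```bash
python3 -m inch '[[0,[3,0.2,-0.2],-4],[0,[6,0.4,-0.2],-4],[0,[6.5,0.5,-0.2],-4],[0,[6.5,0.5,-0.2],-4],[0,[6.5,0.5,-0.2],-4]]'
python3 - <<'E'
from h import *
go(.5292,.2994,.125);s=r.get_state(); print(s["q"].round(2)); snap("side","s18",(220,60,400,260),3)
E
```

```text
clock: 20.65
tool_pos: [0.5314, 0.2978, 0.2604]
eef_rot: [0.684, 0.729, -0.011, -0.005]
contact_force: [-0.5, -0.5, 0.6]
opening: 0.997
shift cm [ 0.26  0.1  13.54] at [0.5314 0.2978 0.2604] yaw_x deg 93.6 tilt 0.0235 zaxis [-0.022  -0.0083 -0.9997]
[-0.6   0.67  0.03  1.59 -0.03  0.91 -0.49]
```

View pics/s18.png

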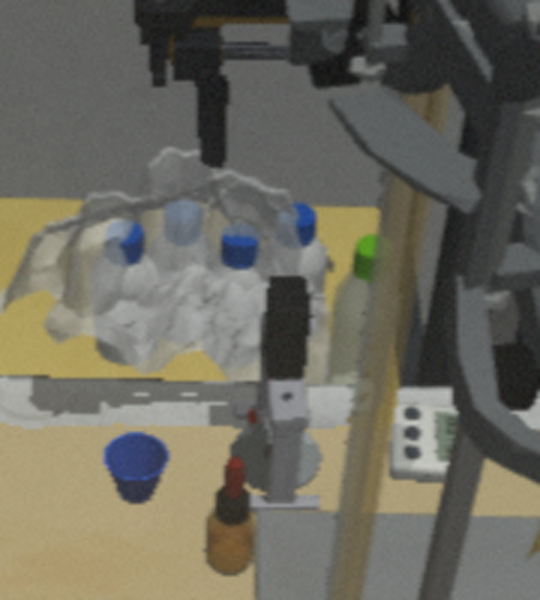

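```bash
python3 -m inch '[[0,[0.3,0.1,2.5],0],[0,[0.3,0.1,5],0],[0,[0.3,0.1,8],0],[0,[0.3,0.1,10.5],0],[0,[0.3,0.1,12.2],0],[0,[0.3,0.1,13.1],0],[0,[0.3,0.1,13.5],0],[0,[0.3,0.1,13.5],0],[0,[0.3,0.1,13.5],0]]' 35
python3 - <<'E'
from h import *
go(.5292,.2994,.125); snap("wrist","w19"); snap("side","s19",(220,60,400,260),3)
E
```

```text
clock: 21.6
tool_pos: [0.53, 0.3018, 0.1264]
eef_rot: [0.684, 0.729, -0.009, -0.005]
contact_force: [0.3, -0.1, 0.4]
opening: 0.999
shift cm [-0.23 -0.09  0.14] at [0.53   0.3018 0.1264] yaw_x deg 93.7 tilt 0.0211 zaxis [-0.0203 -0.0058 -0.9998]
```

View pics/w19.png

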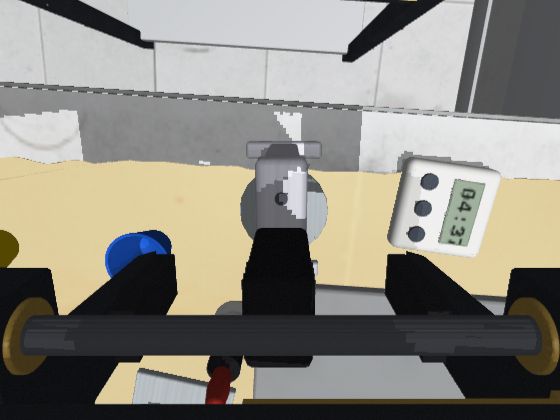

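View pics/s19.png

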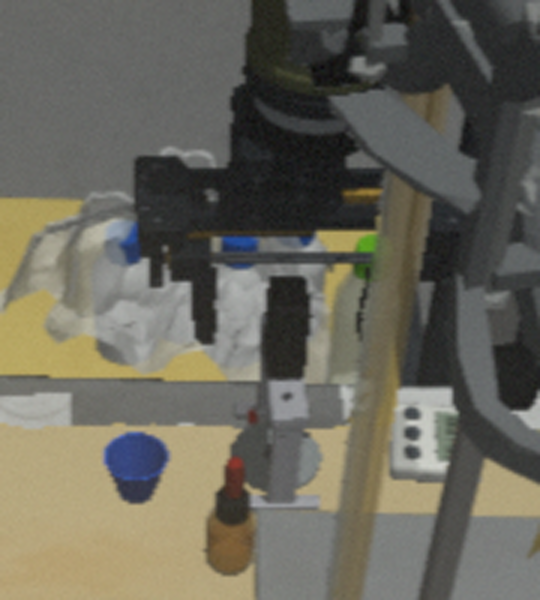

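The block lies centred between the jaws (col 280). I'll shift 2 mm back, close, and lift slowly.

```bash
python3 -m inch '[[0,[-0.2,-0.1,0.1],0],[0.5,[-0.2,-0.1,0.1],0],[1,[-0.2,-0.1,0.1],0],[1,[-0.2,-0.1,0.1],0],[1,[-0.2,-0.1,0.1],0],[1,[-0.2,-0.1,0.1],0],[1,[-0.2,-0.1,0.1],0],[1,[-0.2,-0.1,0.1],0]]' 35;  python3 -m inch '[[1,[0,0,-0.5],0],[1,[0,0,-1.5],0],[1,[0,0,-3.5],0],[1,[0,0,-6],0],[1,[0,0,-9],0],[1,[0,0,-11],0],[1,[0,0,-11.5],0],[1,[0,0,-11.5],0]]'
python3 - <<'E'
from h import *
go(.43,.23,.24); s=r.get_state(); print(s["contact_force"]); snap("wrist","w20"); snap("side","s20",(220,20,420,280),2.3)
E
```

```text
clock: 22.5
tool_pos: [0.5284, 0.2997, 0.1245]
eef_rot: [0.684, 0.73, -0.01, -0.006]
contact_force: [0.7, 0.2, -0.0]
opening: 0.387
clock: 23.3
tool_pos: [0.5307, 0.3003, 0.2397]
eef_rot: [0.684, 0.73, -0.01, -0.006]
contact_force: [0.2, -0.4, -6.7]
opening: 0.267
shift cm [ -6.36 -10.5    0.23] at [0.5307 0.3003 0.2397] yaw_x deg 93.7 tilt 0.0226 zaxis [-0.0217 -0.0065 -0.9997]
[ 0.18439154 -0.41511557 -6.66164826]
```

View pics/w20.png

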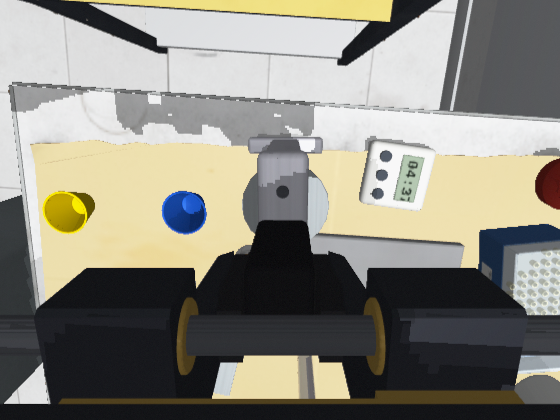

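View pics/s20.png

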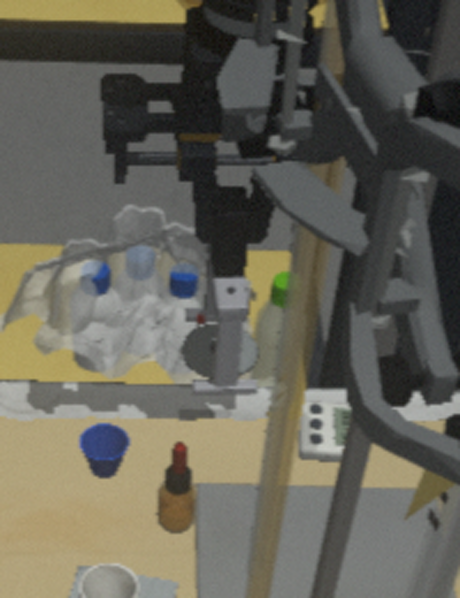

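The gauge is up (24 mm grip, −6.7 N). I'll carry it on the robot side: first back in x, then along y, then over the stack.

```bash
python3 -m inch '[[1,[0,-2,-1],0],[1,[0.1,-5,-2],0],[1,[0.1,-8,-2],0],[1,[-1.5,-10.1,-2],3],[1,[-4,-10.5,-2],7],[1,[-6.4,-11,-2],10],[1,[-9,-11.5,-2],13],[1,[-11.5,-12,-2],14],[1,[-13.3,-12,-2],14],[1,[-13.3,-12,-2],14],[1,[-13.3,-12,-2],14]]'
python3 - <<'E'
from h import *
go(.4525,.0985,.245); s=r.get_state(); print(s["q"].round(2),s["contact_force"]); snap("wrist","w21"); snap("side","s21",(200,60,420,340),2.1)
E
```

```text
clock: 24.5
tool_pos: [0.4199, 0.16, 0.2622]
eef_rot: [0.768, 0.64, -0.011, -0.005]
contact_force: [0.4, 0.5, -6.4]
opening: 0.269
shift cm [-5.45  4.34  1.69] at [0.4199 0.16   0.2622] yaw_x deg 79.7 tilt 0.024 zaxis [-0.023  -0.0068 -0.9997]
[-0.53  0.46  0.09  2.05 -0.07  0.66 -0.56] [ 0.3735838   0.4978062  -6.38476254]
```

View pics/w21.png

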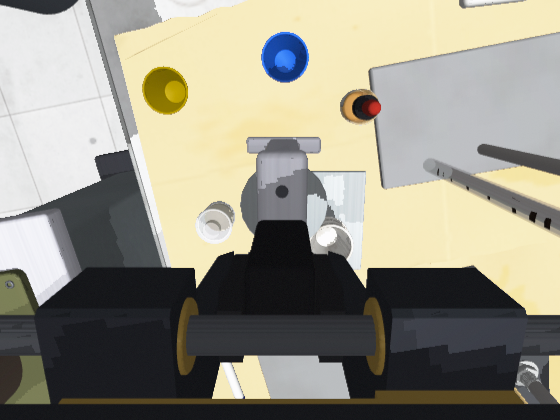

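View pics/s21.png

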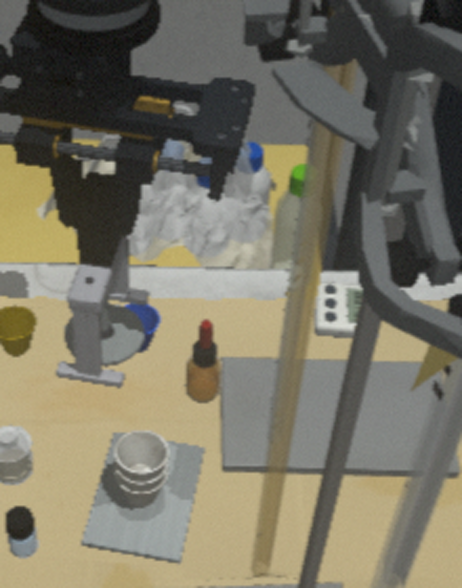

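Carrying well, and the stack is intact. I'll check how the gauge sits in the hand by overlaying its leg bar and disc.

Run:
```python
from h import *
s=r.get_state(); K,T=par("wrist"); R=Ro.from_quat(s["eef_rot"]).as_matrix(); tp=s["tool_pos"]
im=cv2.imread("pics/w21.png"); big=cv2.resize(im,None,fx=6,fy=6,interpolation=2)
th=np.linspace(0,2*np.pi,90)
for h,col in ((.125,(0,0,255)),(.132,(0,200,0))):
  # tool-aligned gauge: tool x = gauge +y, tool y = gauge x
  def w(P): return tp+(R@np.array(P).T).T
  bar=[(.037,-.025,h),(.037,.025,h),(.048,.025,h),(.048,-.025,h)]
  e=proj("wrist",w(bar),(K,T)); print(h,e.round(1).tolist()); cv2.polylines(big,[np.round((e+.5)*6).astype(np.int32)],True,col,1)
  e=proj("wrist",w(np.c_[.031*np.cos(th),.031*np.sin(th),np.full(90,h-.005)]),(K,T)); cv2.polylines(big,[np.round((e+.5)*6).astype(np.int32)],True,col,1)
cv2.imwrite("pics/h21.png",big[125*6:225*6,220*6:345*6])
```

```text
0.125 [[244.0, 154.3], [317.7, 154.3], [318.2, 137.9], [243.5, 137.9]]
0.132 [[244.9, 153.1], [316.8, 153.1], [317.2, 137.0], [244.5, 137.1]]
```

View pics/h21.png

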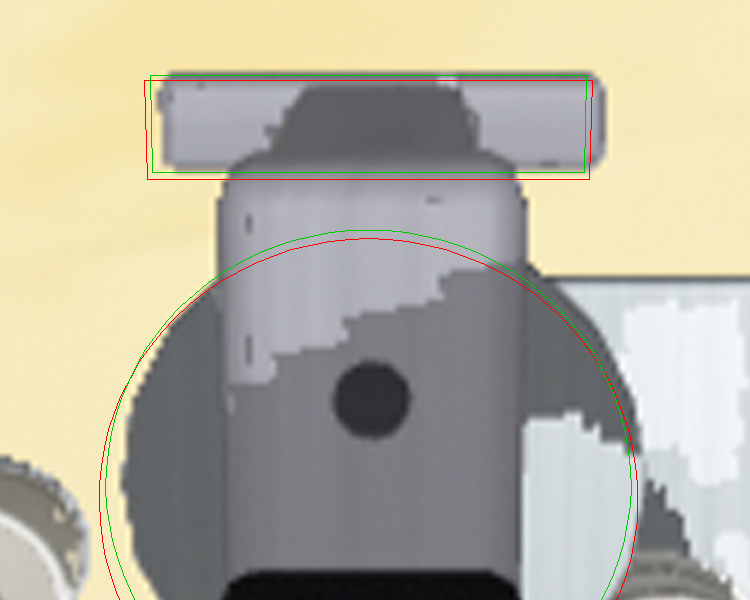

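The gauge hangs almost upright, with its base axis within about 1 mm of the TCP. Now over the stack.

```bash
python3 -m inch '[[1,[-1.5,1.2,0.5],0],[1,[-3,2.4,1],0],[1,[-4.5,3.6,1.2],0],[1,[-5.4,4.2,1.2],0],[1,[-5.4,4.2,1.2],0],[1,[-5.4,4.2,1.2],0],[1,[-5.4,4.2,1.2],0]]'
python3 - <<'E'
from h import *
snap("wrist","w22"); snap("side","s22",(200,60,420,340),2.1); go(.4515,.098,.20);s=r.get_state(); print(s["contact_force"],s["q"].round(2))
E
```

```text
clock: 25.3
tool_pos: [0.4511, 0.1008, 0.2506]
eef_rot: [0.767, 0.642, -0.01, -0.005]
contact_force: [0.3, -0.7, -6.1]
opening: 0.268
shift cm [-0.19  0.17  5.06] at [0.4513 0.1005 0.2506] yaw_x deg 79.8 tilt 0.0227 zaxis [-0.0219 -0.006  -0.9997]
[-0.10357543  0.29140909 -5.7615533 ] [-0.37  0.5   0.08  2.03 -0.07  0.64 -0.42]
```

View pics/w22.png

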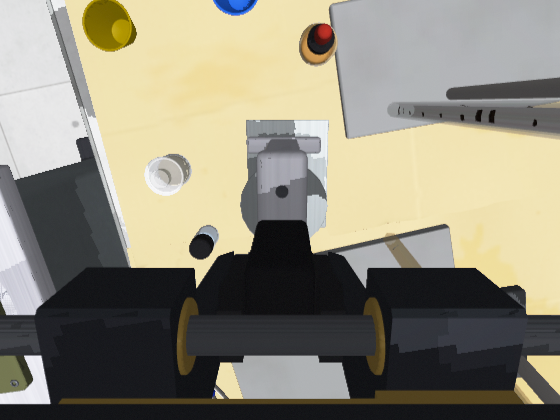

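View pics/s22.png

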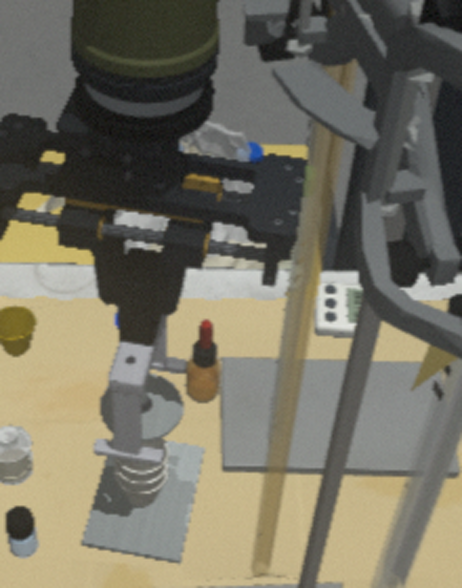

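Aligned with the plate (bar edges are parallel to it in the wrist view). I'll lower to just above the stack and check from the wrist camera.

```bash
python3 -m inch '[[1,[-0.1,0.1,1],0],[1,[-0.2,0.15,2.2],0],[1,[-0.2,0.15,3.2],0],[1,[-0.2,0.15,3.8],0],[1,[-0.2,0.15,4],0],[1,[-0.2,0.15,4],0]]'
python3 - <<'E'
from h import *
snap("wrist","w23",(200,90,360,260),3.5); snap("side","s23",(220,180,320,340),3.7); go(.4515,.098,.14);s=r.get_state(); print(s["contact_force"])
E
```

```text
clock: 26.0
tool_pos: [0.4518, 0.0969, 0.2102]
eef_rot: [0.768, 0.641, -0.011, -0.005]
contact_force: [-0.0, 1.7, -5.7]
opening: 0.267
shift cm [0.16 0.05 7.07] at [0.4522 0.097  0.2107] yaw_x deg 79.7 tilt 0.022 zaxis [-0.0211 -0.0063 -0.9998]
[-0.82780666  0.2399011  -5.28845049]
```

View pics/w23.png

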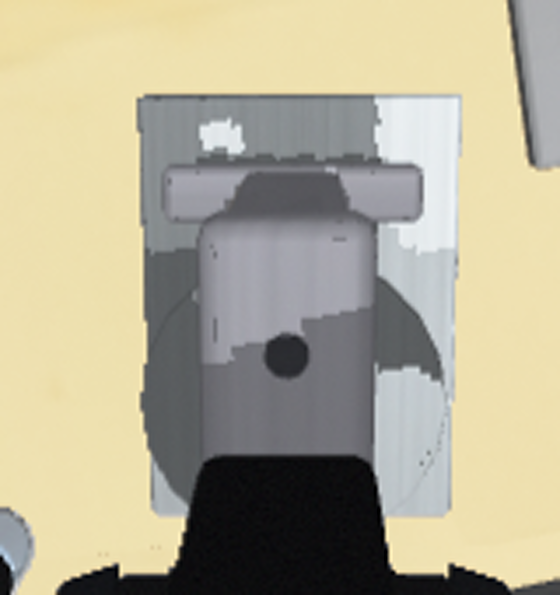

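View pics/s23.png

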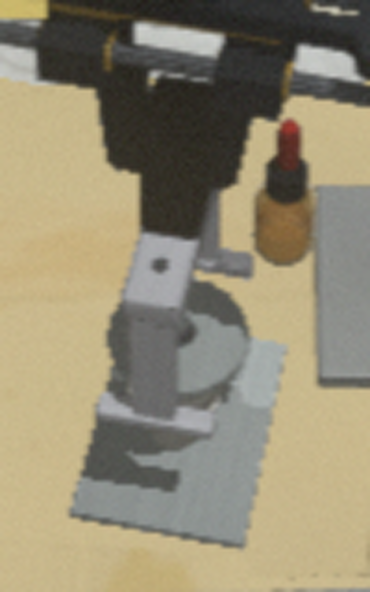

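Straight over the stack, with the bar parallel to the plate edge. I'll lower gently, with the last centimetre in small steps.

```bash
python3 -m inch '[[1,[0.1,0,0.5],0],[1,[0.1,0,1],0],[1,[0.1,0,1.7],0],[1,[0.1,0,2.5],0],[1,[0.1,0,3.3],0],[1,[0.1,0,4.1],0],[1,[0.1,0,4.8],0],[1,[0.1,0,5.4],0],[1,[0.1,0,5.9],0],[1,[0.1,0,6.2],0],[1,[0.1,0,6.3],0],[1,[0.1,0,6.3],0],[1,[0.1,0,6.3],0]]'
python3 - <<'E'
from h import *
snap("side","s24",(220,180,320,340),3.7); snap("wrist","w24",(200,90,360,260),3.5); go(.4515,.098,.138);s=r.get_state(); print(s["contact_force"],s["moment"])
E
```

```text
clock: 27.4
tool_pos: [0.4509, 0.0975, 0.1477]
eef_rot: [0.768, 0.641, -0.01, -0.004]
contact_force: [0.4, -0.9, -4.4]
opening: 0.27
shift cm [0.07 0.08 0.97] at [0.4508 0.0975 0.1478] yaw_x deg 79.7 tilt 0.0222 zaxis [-0.0212 -0.0064 -0.9998]
[-0.77839117  0.09346924 -4.04438252] [-0.02906561 -0.25364806 -0.02197026]
```

View pics/s24.png

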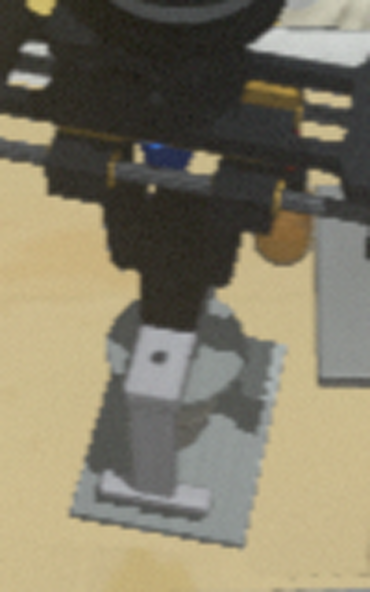

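View pics/w24.png

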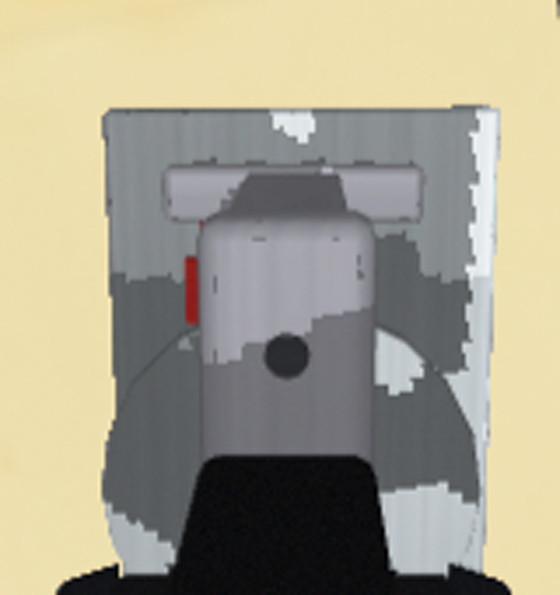

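The foot rides up on the rim, and both bars lie inside the plate. Next, small steps watching the force.

```bash
python3 -m inch '[[1,[0.05,0.05,0.2],0],[1,[0.05,0.05,0.4],0],[1,[0.05,0.05,0.5],0],[1,[0.05,0.05,0.5],0]]'; python3 -m inch '[[1,[0,0,0.1],0],[1,[0,0,0.2],0],[1,[0,0,0.2],0]]'; python3 -m inch '[[1,[0,0,0.1],0],[1,[0,0,0.1],0]]'; python3 -m inch '[[1,[0,0,0.1],0],[1,[0,0,0.1],0]]'
```

```text
clock: 27.9
tool_pos: [0.451, 0.0978, 0.1423]
eef_rot: [0.768, 0.641, -0.011, -0.005]
contact_force: [-0.1, -0.7, -4.1]
opening: 0.266
clock: 28.2
tool_pos: [0.451, 0.0978, 0.1404]
eef_rot: [0.768, 0.641, -0.011, -0.005]
contact_force: [0.3, 0.3, -4.7]
opening: 0.265
clock: 28.4
tool_pos: [0.4511, 0.0978, 0.1394]
eef_rot: [0.768, 0.641, -0.01, -0.004]
contact_force: [0.5, 0.1, -4.8]
opening: 0.27
clock: 28.6
tool_pos: [0.451, 0.0975, 0.1388]
eef_rot: [0.768, 0.641, -0.01, -0.004]
contact_force: [-0.3, -0.7, 0.3]
opening: 0.269
```

The legs have touched (−4.8 → +0.3 N). I'll look, then go half a millimetre more.

```bash
python3 -m inch '[[1,[0,0,0.05],0],[1,[0,0,0.05],0]]'
python3 - <<'E'
from h import *
snap("side","s25",(220,180,320,340),3.7); s=r.get_state(); print(s["contact_force"],s["moment"])
E
```

```text
clock: 28.8
tool_pos: [0.451, 0.0974, 0.1387]
eef_rot: [0.768, 0.641, -0.01, -0.004]
contact_force: [-1.4, -0.6, 7.3]
opening: 0.269
[-0.7715786  -1.56271649  6.56550588] [-0.36246985  0.13201332  0.0039418 ]
```

View pics/s25.png

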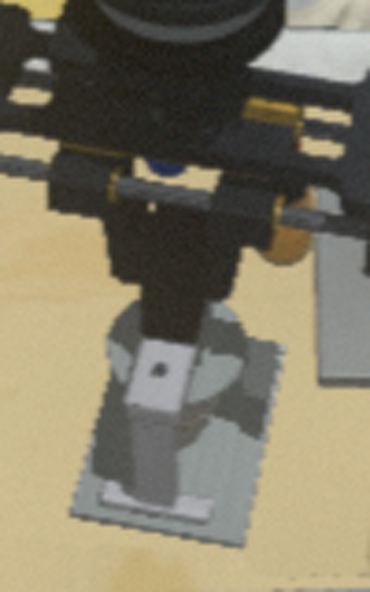

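It's standing (7 N down). Release and rise straight up.

```bash
python3 -m inch '[[0.7,[0,0,0],0],[0.6,[0,0,0],0],[0.4,[0,0,0],0],[0.4,[0,0,0],0],[0.4,[0,0,0],0],[0.4,[0,0,0],0]]' 10
python3 - <<'E'
from h import *
snap("wrist","w26"); s=r.get_state(); print(s["contact_force"],s["opening"])
E
```

```text
clock: 29.45
tool_pos: [0.4511, 0.0979, 0.138]
eef_rot: [0.768, 0.641, -0.01, -0.004]
contact_force: [-0.7, -0.2, 1.1]
opening: 0.602
[ 0.79796505  0.04539845 -0.61053832] 0.6015214103804458
```

View pics/w26.png

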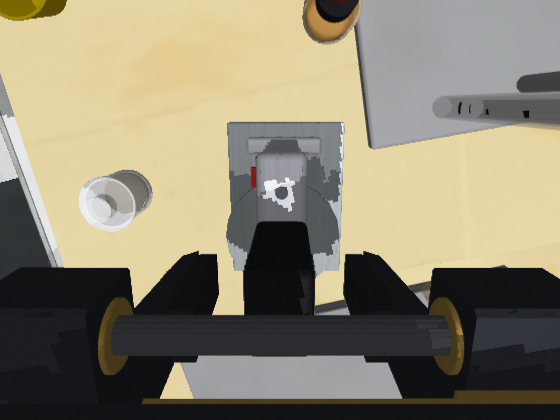

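Both fingers are clear of the block. Rising, then a check view from beside.

```bash
python3 -m inch '[[0.4,[0,0,-1],0],[0.4,[0,0,-3],0],[0.4,[0,0,-6],0],[0.4,[0,0,-9],0],[0.4,[0,0,-12],0],[0.4,[-2,-2,-13],0],[0.4,[-5,-4,-13],0],[0.4,[-8,-5,-13],0],[0.4,[-8,-5,-13],0],[0.4,[-8,-5,-13],0],[0.4,[-8,-5,-13],0]]'
python3 - <<'E'
from h import *
kp=par("wrist"); im=snap("wrist","w27"); snap("side","s27",(220,150,330,340),3.1); snap("top","t27",(290,150,400,280),4.5)
s=r.get_state(); print(s["tool_pos"])
m=np.zeros((420,560),np.float32); g=im.max(2); n,l,st,ce=cv2.connectedComponentsWithStats((g<75).astype(np.uint8))
for k in range(1,n):
  if st[k,4]>500: print(k,st[k])
E
```

```text
clock: 30.6
tool_pos: [0.3913, 0.0297, 0.2702]
eef_rot: [0.767, 0.641, -0.01, -0.004]
contact_force: [0.5, 0.6, 0.7]
opening: 0.601
[0.39099513 0.02970217 0.2697925 ]
9 [ 329   62   50   56 2551]
19 [    0   100   560   320 80281]
```

View pics/w27.png

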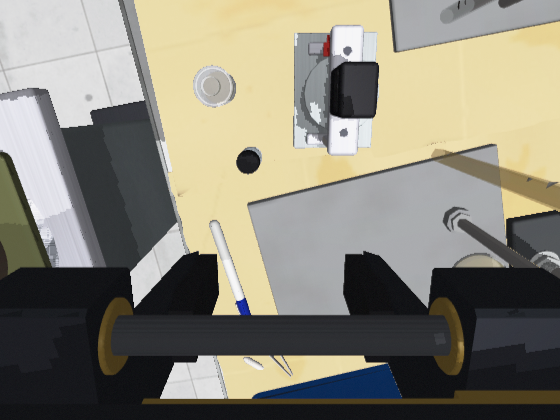

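View pics/s27.png

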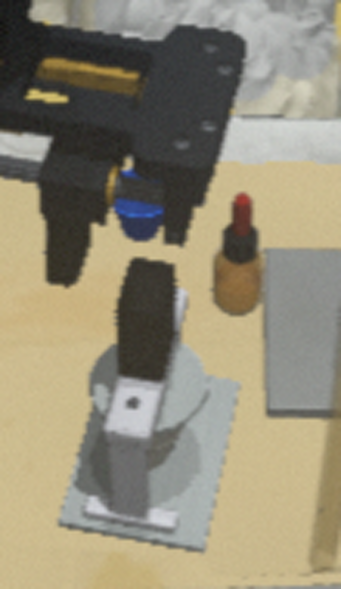

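View pics/t27.png

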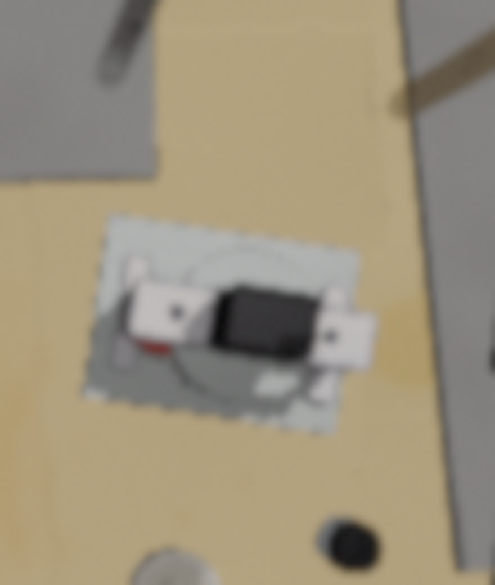

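Standing and released. As a final numeric check I'll fit the gauge's block, legs and foot disc at the expected heights.

Run:
```python
from h import *
one=np.ones((420,560)); kp=par("wrist"); im=snap("wrist"); g=im.max(2)
n,l,st,ce=cv2.connectedComponentsWithStats((g<75).astype(np.uint8)); k=min((k for k in range(1,n) if st[k,4]>800),key=lambda k:abs(ce[k]-[354,90]).sum()); print(st[k])
m=cv2.morphologyEx((l==k).astype(np.float32),cv2.MORPH_CLOSE,np.ones((5,5)))
p,i=fitbox([("wrist",kp,m,one)],(.451,.098,-.18),.024,.034,.098,.156); print(p,i,"to A",np.hypot(*(p[:2]-[.4497,.0967])))
x,y,t=p; th=np.linspace(0,2*np.pi,90); imgs=[]
for c,b in (("wrist",im),("side",snap("side"))):
  K=par(c); big=cv2.resize(b,None,fx=5,fy=5,interpolation=2)
  def dr(P,col):
    e=proj(c,P,K); cv2.polylines(big,[np.round((e+.5)*5).astype(np.int32)],True,col,1); return e
  for s in (-1,1):
    o=s*.0425; dr(boxpts(x-np.sin(t)*o,y+np.cos(t)*o,t,.05,.011,.008,.013)[[1,3,7,5]],(0,160,0))
  e=dr(np.c_[x+.031*np.cos(th),y+.031*np.sin(th),np.full(90,.077)],(255,0,0)); dr(boxpts(x,y,t,.024,.034,.098,.156)[[1,3,7,5]],(0,0,255))
  dr(boxpts(.4525,.0997,-.181,.08,.11,0,.008)[[1,3,7,5]],(0,255,255))
  q=e.mean(0); a=np.maximum(((q-[60,60])*5).astype(int),0); imgs.append(cv2.resize(big[a[1]:a[1]+600,a[0]:a[0]+600],(400,400)) if False else big[a[1]:a[1]+590,a[0]:a[0]+395])
H=min(i.shape[0] for i in imgs); cv2.imwrite("pics/final.png",np.hstack([i[:H] for i in imgs]))
for c in ("side",):
  for n,z,ref in (("weighing_bottle_1",.025,(.341,.1197)),("dropper_bottle_1",.05,(.499,.1989)),("timer_1",.018,(.6259,.3001))):
    for d in viewer.outline_of(c,n)[:1]:
      ys,xs=np.nonzero(d["pixels"]); print(n,back(c,(xs.mean(),ys.mean()),z).round(4),ref)
```

```text
[ 330   62   50   56 2559]
[ 0.44914385  0.09674518 -0.17717291] 0.8937047288145575 to A 0.0005579814655709002
weighing_bottle_1 [0.3414 0.12   0.025 ] (0.341, 0.1197)
dropper_bottle_1 [0.4988 0.1965 0.05  ] (0.499, 0.1989)
timer_1 [0.6265 0.2997 0.018 ] (0.6259, 0.3001)
```

View pics/final.png

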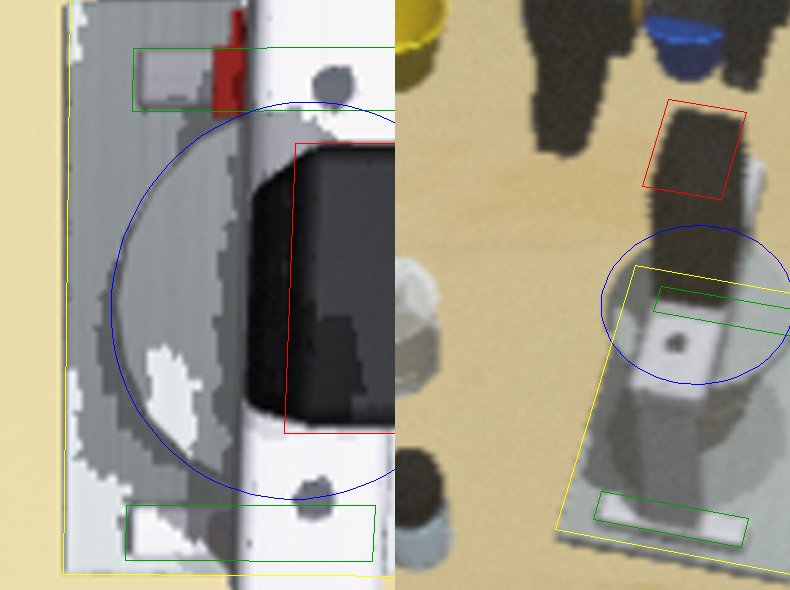

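Legs, foot disc (underside at 72 mm, so it reads about 64 mm) and plate all match, and the bystanders haven't moved. Handing in.

```bash
python3 -c "
from plant import r
print(r.finish_job()); print(r.get_state()['clock'])"
```

```text
the job is handed in; nothing more can be done
None
the job is handed in; nothing more can be done
```

I nested both loose white crucibles into the one on the plate, then set the bridge gauge over the stack, released it and backed the arm away. I handed the job in at about 31 s of the 58 s allowed. The hand-in gives no verdict, so the checks below are from my own camera measurements.

- **Stack:** after each nesting the new rim matched the ring expected at 58 mm, then 72 mm, to about 1 mm. I could not see the crucibles clearly once the gauge was over them.
- **Gauge:** the fit puts its axis about 1 mm from the stack's, turned in line with the plate, with both legs on the plate. The leg nearest the edge is only 2–3 mm inside it.
- **Foot reading:** the foot disc matches the height expected for a reading of about 64 mm. I could not read the foot joint directly.
- **Lowering:** the wrist force went from −4.8 N to +7 N as the legs took the weight, and to about 0 after release.
- **Bystanders:** the weighing bottle and timer are within 1 mm of where they started and the dropper bottle reads within 2.5 mm, which is measurement noise.

Three things disagreed or went wrong on the way:
- **Joint limits:** the arm ran into joint limits at both loose crucibles. I retried with a different turn of the tool.
- **Tool tilt:** a tilt of about 0.02 rad stayed in the tool from then on. The gauge itself hung nearly upright.
- **Gauge fit:** the last fit of the gauge was looser than the earlier ones (overlap 0.89), with 2–3 mm of mismatch against the side view.

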